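# Hang the blue bench bin on its cleat

### The job

Hang the empty blue bin on the rack in the free bay, centred under the green marker: tilt it so that its bottom swings out towards you, drop its angled rear strip behind the cleat, then swing the bottom in so that its rear foot tucks under the yellow ledge and the bin hangs level, fully home, locked and let go. Leave the other things on the bench where they are and do not knock the light bar above.

Things in the scene. Friction and masses are not known exactly. Their poses are not given: they have to be found in the camera images.
- fin (a point): Grip centre of the loose blue bin (0.22 to 0.44 kg), 78 mm above its underside. Bin axes: x to its rear (goes to the rack), y left, z up; at the start it leans back on its stand, rear low. An upright white carrying fin, 14 mm thick along y, spans 30 mm ahead of to 34 mm behind this point, 24 mm below to 18 mm above it: pinch it across y, from above. Bin: 120 mm wide, 100 mm tall.
- strip_edge (a point): Middle of the free lower edge of the blue bin's white angled rear strip (axes as the bin): 70 mm behind and 16 mm below the fin point. The strip, 5 mm thick, 110 mm wide, 47 mm long, runs from the back plate's top down and rearward to this edge, 40 degrees from vertical. Home: this edge lies at the bay point.
- foot (a point): Middle of the rear end of the blue bin's foot (axes as the bin): 74 mm behind the fin point, on the underside; the foot is 12 mm tall, 100 mm wide, and touches the rack's front face when home. The back plate's rear face is 34 mm ahead of this point; the open tray's front wall, 35 mm tall, is 124 mm ahead.
- stand: Fixed sloped white stand, 136 x 130 mm, that holds the blue bin at the start; x as the bin's rear direction (level), z up. Its top slopes down to the rear at 22 degrees, 45 mm above the bench at its origin; a 10 mm lip at the rear stops the bin's foot. A bin on it leans back 22 degrees, the tilt needed for hooking it.
- rack: Fixed open frame: uprights 400 mm apart, 390 mm tall, joined by two white rails, cleat and yellow ledge. Origin below the middle of the rails' front face, 0 to 25 mm above the bench; x to the rear (bins come from -x), y along the rails, z up. A hung bin's underside is 110 mm above the origin.
- cleat_top (a point): Middle of the upper edge of the dark steel cleat (axes as the rack), a rigid plate 5 mm thick, 370 mm long, leaning forward out of the rails' front face at 40 degrees from vertical. The edge is 22 mm ahead of the face, leaving an open-topped V about 20 mm wide behind it.
- ledge (a point): Middle of the lower front edge of the fixed yellow lock ledge (axes as the rack): 22 mm ahead of the rails' face; ledge 12 mm tall, 370 mm long. A home bin's foot lies 8 mm below it. The ledge stops a bin lowered upright: it needs about 20 to 28 degrees of tilt, bottom out, until the strip is down in the V.
- bay (a point): Seat point of the free bay (axes as the rack): where the strip's edge lies when the bin is home, 172 mm above the rack's origin, 14 mm below the cleat's upper edge, 4 mm ahead of the rails' face, on the centre line of the green marker, a 60 mm wide block on the upper rail. The bay is 85 mm left or right of the rack's middle.
- neighbour: Grey bin of the same shape, hung and fixed in the other bay, 170 mm from the free bay's centre line. Axes as the rack; origin level with the rack's. It fills 60 mm either side of its origin along y, to 124 mm ahead of the rails' face, 110 to 210 mm above the origin.
- light_bar: Fixed slim white light bar, 400 mm long; origin and axes as the rack. It spans from 10 mm ahead of the rails' face to 14 mm behind it, its underside 356 mm above the origin; a gripper that leans towards the rack while hooking the bin would hit it, as would one close to the face.
- tip_box: Loose grey and yellow box, 87 x 122 x 65 mm, origin under its centre. Bystander.
- dishes: Loose stack of three dishes, 90 mm across, 42 mm tall, origin under its centre. Bystander.
- beaker: Loose glass beaker, 70 mm across, 90 mm tall, origin under its centre. Bystander.
- bottle: Loose white bottle, 64 mm across, 150 mm tall, origin under its centre. Bystander.
- jar: Loose amber jar, 66 mm across, 85 mm tall, origin under its centre. Bystander.
- spatula: Loose spatula lying on the bench, 180 mm long, origin under its middle. Bystander.
There are look-alikes about, which are no part of the job. What is shaped like the part that bears fin but red is not meant.

How it is judged:
By the outcome, as a careful person would: the job done as asked, in the order asked, and still so for the second after the job is handed in, with the robot touching nothing.
It also fails if it takes over 48 s, if anything falls off the work surface, if the arm or the gripper's body presses on something with over 40 N, if the wrist force passes 120 N, or if a joint passes its speed limit or range.

### The arm

A 6-joint arm with a two-finger parallel gripper is mounted at the origin on the work surface. World frame = base frame: x ahead of the robot, y to its left, z up, the work surface at z = 0. Lengths are in mm, angles in degrees, forces in N, time in s.
With the tool pointing down it reaches from about 350 to 850 mm from the base axis. Payload 8.1 kg.
Tool frame: the origin (TCP) lies at the very end of the fingers, on their centre line; the grasp point (between the pads) lies 19 mm behind it; z points along the fingers, y is the direction in which the jaws open and shut (so a half turn about z gives the same grasp; the last joint's range is limited). The gripper opens to 85 mm and grips with 20 to 120 N. Pads are 22 mm wide; open, the fingers measure 114 mm over their backs; the gripper's body (76 mm by 85 mm) begins 54 mm behind the grasp point. The pads swing forward as they close: fully open they stand 13 mm farther back than shut.
Start: joints at [-77.544, 7.471, 85.268, -0, 87.261, -4.893], TCP at [178.937, -572.701, 231.292] pointing down, gripper open.
Joint ranges: [-169.43, 169.43], [-51.17, 129.36], [1.28, 143.12], [-76.62, 256.62], [0, 156.53], [-152.29, 152.29]. Speed limits (degrees/s): [136.94, 136.94, 159.86, 180, 180, 180].

### API

Orientations are given as [roll, pitch, yaw] about the fixed x, y, z axes, in that order (R = Rz(yaw) Ry(pitch) Rx(roll)).
In Python, from bench import sensors, viewer, job gives the robot as it stands.
- The arm moves only by the shell command python3 -m pendant 'ROWS' [FORCE]. ROWS is JSON, one flat list of numbers, 5 for each row, row after row: the shift along the world's x, y, z in mm, then the turn about the world's z in rad, then the finger opening in mm, from 0 to 85.4. In form: [x, y, z, twist, hand, x, y, z, twist, hand, ...]. A call has 1 to 12 rows; each row shifts and turns the pose as measured when the row begins; what a row does not reach is not made up. A row lasts 1/12 s, in which the tool goes at most 41.7 mm and 7.16 degrees, less where a joint would pass 70% of its speed; a pose out of reach is approached as far as the arm can. A call with a gripper value outside its range is refused whole. The fingers move at their own pace and stop on an object; FORCE is the grip in N (left out, the last holds). Time passes only in rows, so rows that do not move let the fingers close. It gives the time, the measured TCP pose, the force and the opening at its end, in the units of the state.
- sensors.sense(): the state, without advancing time (a new reading comes with each control period).
- viewer.snapshot(name): name is "scene" or "top" or "wrist"; returns a dict with "frame" (384x512x3 uint8, blue, green, red), "z_map" (384x512 float32, mm along the optical axis (not along the pixel's ray), 0 where there is no reading), "fx", "fy", "cx", "cy" (pixels), "k1" (the pictures are not rectified: a ray, as slopes to the right and down, at radius r is drawn at 1 + k1 r^2 times it, then the intrinsics apply), "view" (4x4, takes a point from world to camera coordinates). Camera axes: x right, y down, z forward; pixel columns grow to the right and rows downward; lengths in mm; the calibration is good to about 2 mm. A picture is of the moment at which its call begins.
- job.hand_in(): hands the job in, once; it reports no verdict.
The state is a dict: "time": time; "joint_pos": joint angles; "qd": joint speeds; "joint_efforts": joint torques, N m; "tool_pos": TCP position; "tcp_rot": TCP orientation; "ft_force": force on the tool from outside, world axes, zero at the start; "wrist_torque": the same for the moment, N m; "finger_gap": finger opening in mm.
Only numpy, scipy, OpenCV 4.12 (cv2) and the standard library are available. Lean on these libraries where they do the work, as an engineer would, in place of code of your own. Each camera call takes 0.05 s, during which the arm holds its last target.

## Working session

There is one attempt and no reset: what is moved stays moved. The work goes in short steps, Python scripts to look and compute and a shell command to move; the robot and the scene stay as the last step left them, time stands still between calls to the robot, and variables do not carry over. Pictures are saved under pics/ and viewed, and the job is handed in when it is done.

```bash
ls; mkdir -p pics; cat > h.py <<'E'
import numpy as np, cv2
from bench import sensors, viewer, job
def snap(n,f):
    s=viewer.snapshot(n); cv2.imwrite('pics/'+f+'.png',s['frame']); np.savez('pics/'+f+'.npz',**s); return s
def load(f): return dict(np.load('pics/'+f+'.npz'))
def pts(s):
    h,w=s['z_map'].shape; u,v=np.meshgrid(np.arange(w),np.arange(h))
    return pix(s,u,v,s['z_map'])
def pix(s,u,v,z):
    xd=(np.asarray(u,float)-s['cx'])/s['fx']; yd=(np.asarray(v,float)-s['cy'])/s['fy']
    x,y=xd,yd
    for _ in range(10):
        k=1+s['k1']*(x*x+y*y); x=xd/k;y=yd/k
    P=np.stack([x*z,y*z,z+0*x,1+0*x],-1)
    return (P@np.linalg.inv(s['view']).T)[...,:3]
E
python3 - <<'E'
from h import *
for n in ['scene','top','wrist']:
    s=snap(n,n+'0'); print(n,s['fx'],s['k1'],np.linalg.inv(s['view'])[:3].round(2).tolist())
print(sensors.sense())
E
```

```text
pics
scene 357.03664215875824 -0.09822145125073656 [[0.7, 0.58, -0.42, 1016.41], [0.72, -0.57, 0.4, -585.66], [-0.01, -0.58, -0.81, 1134.87]]
top 397.1690778420837 -0.005989557057968766 [[0.02, -0.99, 0.12, 286.63], [-1.0, -0.03, -0.01, -92.38], [0.01, -0.12, -0.99, 1499.34]]
wrist 308.55279634380975 -0.00997895037317218 [[0.3, -0.91, -0.27, 247.58], [-0.95, -0.29, -0.08, -551.27], [-0.0, 0.29, -0.96, 371.75]]
{'time': 0.15, 'joint_pos': array([-7.75434832e+01,  7.50679346e+00,  8.53131902e+01,  1.21806832e-03,
        8.72620418e+01, -4.89394786e+00]), 'qd': array([-0.04716281, -0.17493747, -0.15812424,  0.09768807,  0.01843976,
        0.00173318]), 'joint_efforts': array([ 6.06989543e-04, -5.70063758e+01, -5.01159024e+01, -2.66113311e-04,
        9.52292990e-03,  2.31968761e-05]), 'tool_pos': array([ 178.86015201, -572.28941512,  230.48530675]), 'tcp_rot': array([-1.79918377e+02, -8.20989035e-03,  1.73503998e+01]), 'ft_force': array([0.37949571, 0.02899958, 0.62735099]), 'wrist_torque': array([ 0.06733611, -0.06667716,  0.01361757]), 'finger_gap': 85.56411740889357}
```

View pics/scene0.png

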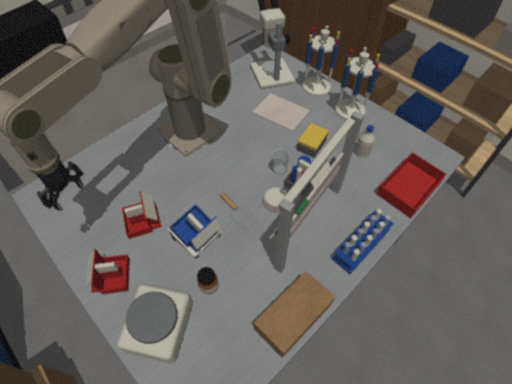

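View pics/top0.png

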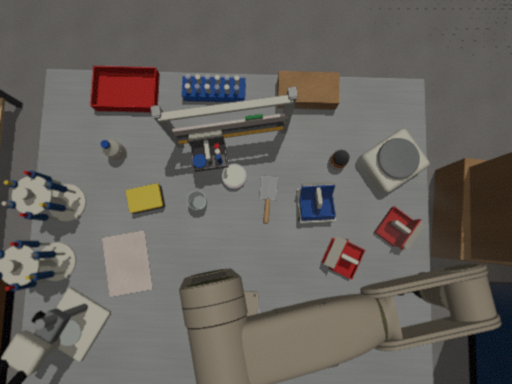

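View pics/wrist0.png

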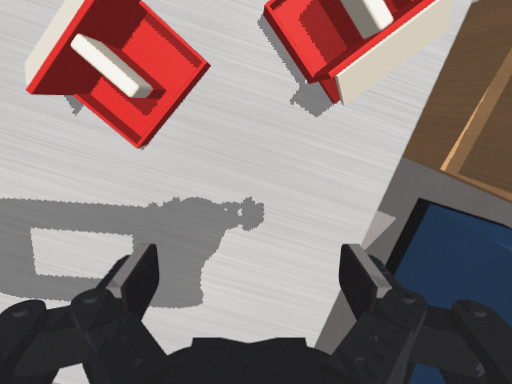

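```bash
python3 - <<'E'
from h import *
a=load('top0'); b=load('scene0')
A=cv2.resize(a['frame'][80:240,140:360],None,fx=3.6,fy=3.6,interpolation=cv2.INTER_CUBIC)
cv2.imwrite('pics/topz.png',A)
B=cv2.resize(b['frame'][110:280,150:370],None,fx=3.5,fy=3.5,interpolation=cv2.INTER_CUBIC)
cv2.imwrite('pics/scenez.png',B)
E
```

```text
(no output)
```

View pics/topz.png

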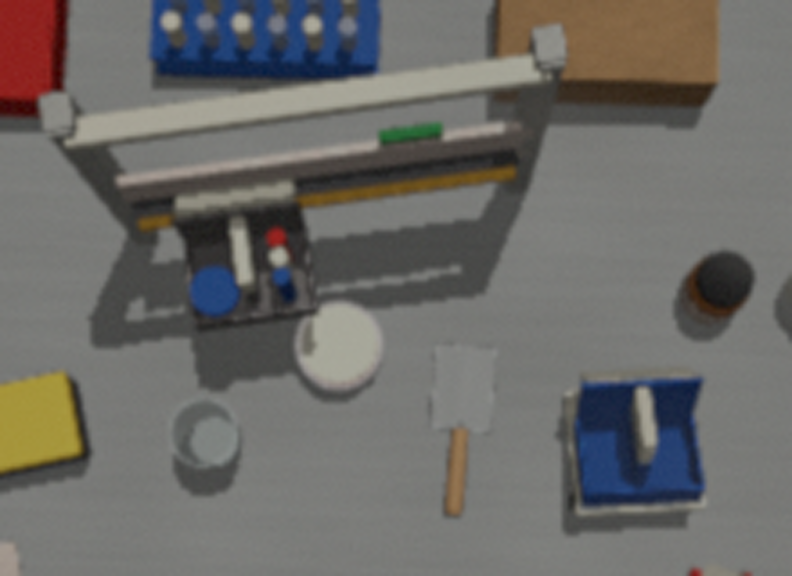

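View pics/scenez.png

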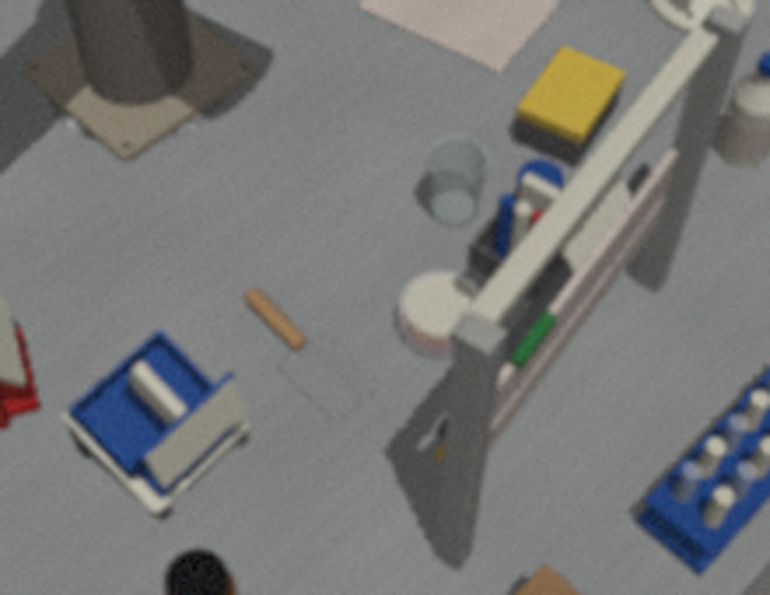

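```bash
python3 - <<'E'
from h import *
def comps(s,m,amin,name):
    P=pts(s); n,l,st,c=cv2.connectedComponentsWithStats(m.astype(np.uint8))
    for i in range(1,n):
        if st[i,4]<amin: continue
        q=P[(l==i)&(s['z_map']>0)]
        if not len(q): print(name,c[i],'noz');continue
        print(name,st[i,4],c[i].round(0),'med',np.median(q,0).round(0),'lo',np.percentile(q,3,0).round(0),'hi',np.percentile(q,97,0).round(0))
for f in ['top0','scene0']:
    s=load(f); h=cv2.cvtColor(s['frame'],cv2.COLOR_BGR2HSV).astype(int); H,S,V=h[...,0],h[...,1],h[...,2]
    comps(s,(H>50)&(H<80)&(S>150),15,f+' green')
    comps(s,(H>105)&(H<125)&(S>130),150,f+' blue')
    comps(s,(H>15)&(H<32)&(S>150)&(V>60),25,f+' yel')
    P=pts(s)
    bw=(P[...,2]>280)&(P[...,0]>500)&(P[...,2]<480); comps(s,bw,60,f+' high')
    if f=='top0':
        for (u,v) in [(155,111),(293,96),(200,106),(250,101),(254,117),(200,128),(178,131),(318,192),(320,208),(195,135),(262,129)]:
            print(u,v,P[v,u].round(1))
E
```

```text
top0 green 19 [253. 117.] med [693. -77. 236.] lo [ 689. -103.  232.] hi [699. -56. 241.]
top0 blue 920 [214.  91.] med [843.  80.  51.] lo [827. -33.   8.] hi [900. 193.  58.]
top0 blue 857 [316. 203.] med [ 431. -305.   59.] lo [ 377. -369.   36.] hi [ 483. -256.  120.]
top0 blue 1511 [495. 352.] med [ -226. -1274.  -487.] lo [ -378. -1280.  -659.] hi [   -2. -1268.  -371.]
top0 yel 154 [253. 131.] med [671. -80. 144.] lo [ 653. -173.  139.] hi [688.  21. 150.]
top0 yel 780 [144. 198.] med [434. 311.  64.] lo [391. 255.  55.] hi [479. 368.  70.]
top0 high 1578 [224. 108.] med [673.   7. 377.] lo [ 637. -197.  304.] hi [721. 207. 394.]
155 111 [653.1 203.8 391.5]
293 96 [ 711.1 -193.5  386.2]
200 106 [809.5 135.1  -5.4]
250 101 [695.4 -68.4 378.1]
254 117 [692.1 -80.  238.9]
200 128 [657.3  98.6 214.7]
178 131 [644.9 170.9 215.3]
318 192 [ 464.  -308.7  129.3]
320 208 [ 410.3 -319.6  106.7]
195 135 [638.7 117.5 193.7]
262 129 [ 680.7 -108.3  141.6]
scene0 blue 1587 [439.  66.] med [ 517. 1398.  -77.] lo [ 411. 1350. -190.] hi [ 606. 1607.  -66.]
scene0 blue 1005 [420. 111.] med [ 515. 1450. -465.] lo [ 405. 1353. -515.] hi [ 613. 1596. -455.]
scene0 blue 192 [200. 216.] med [ 411. -268.   58.] lo [ 374. -293.   40.] hi [ 488. -258.  124.]
scene0 blue 418 [184. 230.] med [ 417. -346.   58.] lo [ 381. -375.   39.] hi [ 491. -317.  122.]
scene0 blue 746 [359. 248.] med [878.   8.  51.] lo [836. -42.   8.] hi [911. 182.  56.]
scene0 yel 436 [313. 137.] med [447. 303.  63.] lo [404. 252.  55.] hi [488. 364.  68.]
scene0 high 574 [479.   7.] med [ 600. 1360.  319.] lo [ 509. 1350.  282.] hi [ 638. 1559.  371.]
scene0 high 1709 [317. 168.] med [688. -34. 376.] lo [ 648. -206.  290.] hi [741. 202. 392.]
```

```bash
python3 -m pendant '[11,11,3,0.12,85,11,11,3,0.12,85,11,11,3,0.12,85,11,11,3,0.12,85,11,11,3,0.12,85,11,11,3,0.12,85,11,11,3,0.12,85,11,11,3,0.12,85,11,11,3,0.12,85,11,11,3,0.12,85,11,11,3,0.12,85,11,11,3,0.12,85]'; python3 -m pendant '[11,11,3,0.12,85,11,11,3,0.12,85,11,11,3,0.12,85,11,11,3,0.12,85,11,11,3,0.12,85,11,11,3,0.12,85,11,11,3,0.12,85,11,11,3,0.12,85,11,11,3,0.12,85,11,11,3,0.12,85,11,11,3,0.12,85,11,11,3,0.12,85]'
```

```text
time: 1.15
tool_pos: [311.9, -432.8, 261.3]
tcp_rot: [-179.4, -0.3, 102.8]
ft_force: [1.1, -0.6, -0.0]
finger_gap: 85.0
time: 2.15
tool_pos: [448.5, -291.5, 294.9]
tcp_rot: [-179.5, -0.7, -171.3]
ft_force: [0.1, 0.1, -1.2]
finger_gap: 85.2
```

```bash
python3 - <<'E'
from h import *
s=snap('wrist','w1'); t=snap('top','top1')
print(np.linalg.inv(s['view'])[:3].round(2).tolist()); st=sensors.sense(); print(st['tool_pos'],st['tcp_rot'],st['joint_pos'])
E
```

```text
[[-0.15, 0.95, 0.27, 376.82], [0.99, 0.15, 0.04, -301.81], [-0.01, 0.28, -0.96, 437.11]]
[ 449.38785881 -290.75234829  295.26054887] [-179.53944298   -0.62435036 -171.27855932] [ -37.86486176   -3.47109214   89.84694486   -0.77167825   93.71833916
 -136.63822425]
```

View pics/w1.png

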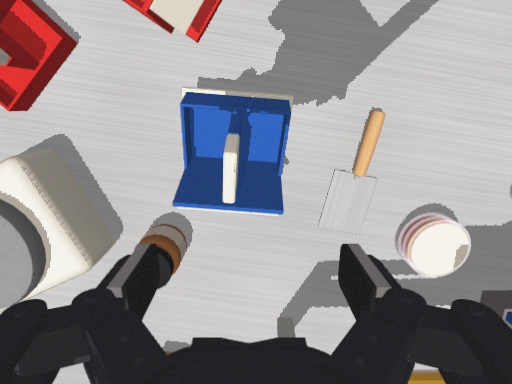

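```bash
python3 - <<'E'
from h import *
s=load('w1'); P=pts(s); h=cv2.cvtColor(s['frame'],cv2.COLOR_BGR2HSV).astype(int)
m=(h[...,1]<60)&(h[...,2]>120); m[:125]=0;m[210:]=0;m[:,:215]=0;m[:,245:]=0
n,l,st,c=cv2.connectedComponentsWithStats(m.astype(np.uint8)); i=1+np.argmax(st[1:,4]); print(st[i])
q=P[l==i]; print(len(q),np.percentile(q,[1,50,99],axis=0).round(1))
# top surface: plane fit of highest points per x
for x0 in range(395,480,8):
    k=q[(abs(q[:,0]-x0)<4)]
    if len(k)>5: print(x0,len(k),'y',k[:,1].min().round(1),k[:,1].max().round(1),'z',np.percentile(k[:,2],[5,50,95]).round(1))
v=np.linalg.svd((q-q.mean(0)),full_matrices=False); print(q.mean(0),v[2])
for (u,vv) in [(187,96),(290,103),(182,207),(283,211),(176,203)]:
    print(u,vv,P[vv,u].round(1))
b=(h[...,0]>105)&(h[...,0]<125)&(h[...,1]>130); n,l,st,c=cv2.connectedComponentsWithStats(b.astype(np.uint8)); i=1+np.argmax(st[1:,4])
q=P[(l==i)]; print(st[i],c[i])
# back plate top edge
k=q[q[:,2]>np.percentile(q[:,2],97)-3]; print('backtop',k.min(0),k.max(0)); p=np.polyfit(k[:,1],k[:,0],1); print(p,np.degrees(np.arctan(-p[0])))
# rear row pixels: column lowest blue
cols=range(180,284,10); L=[]
for u in cols:
    r=np.where(l[:,u]==i)[0].max(); L.append(P[r-1,u]); 
L=np.array(L); print(L.round(1)); p=np.polyfit(L[:,1],L[:,0],1); print(np.degrees(np.arctan(-p[0])))
E
```

```text
[222 134  17  70 956]
956 [[ 411.3 -321.2  108.9]
 [ 440.8 -312.9  131.9]
 [ 481.8 -304.6  143.6]]
411 61 y -322.3 -309.4 z [107.7 112.3 117.9]
419 146 y -322.0 -307.9 z [118.3 127.  136.8]
427 134 y -321.5 -307.2 z [134.5 141.7 143.6]
435 111 y -320.6 -306.7 z [137.2 139.9 141.9]
443 104 y -319.8 -306.0 z [123.  136.4 138.8]
451 98 y -319.0 -305.5 z [130.9 133.5 135.4]
459 93 y -318.3 -304.9 z [124.3 130.3 132.4]
467 85 y -318.1 -304.3 z [123.9 127.1 128.9]
475 83 y -318.1 -304.4 z [121.2 123.8 125.8]
[ 442.82195277 -312.84848568  131.75345402] [[ 0.82771274  0.04016981 -0.55971244]
 [-0.55614436 -0.07423298 -0.8277638 ]
 [ 0.07480024 -0.99643156  0.03910337]]
187 96 [ 380.3 -373.8   75.6]
290 103 [ 370.  -256.3   60.5]
182 207 [ 495.8 -359.   120. ]
283 211 [ 482.1 -250.4  123.9]
176 203 [ 490.6 -365.   124.4]
[  173    92   118   122 10754] [232.89910731 150.72772922]
backtop [ 376.81999751 -368.93146521  119.75208296] [ 493.90453991 -251.09450389  437.10821267]
[-1.17277907e-01  4.44688597e+02] 6.688973794415655
[[ 491.4 -360.8  123.7]
 [ 491.3 -350.3  122.3]
 [ 490.4 -339.4  123.5]
 [ 488.7 -328.8  123.4]
 [ 488.3 -318.   123. ]
 [ 488.2 -307.3  122. ]
 [ 487.4 -296.4  122.6]
 [ 486.5 -285.7  123.8]
 [ 484.8 -275.   123.8]
 [ 484.6 -264.1  123. ]
 [ 484.  -253.3  122.9]]
4.141993232810442
```

```bash
python3 -m pendant '[-3,-6,-10,-0.02,42,-3,-6,-25,-0.02,42,-2,-6,-25,-0.02,42,-2,-5,-25,-0.02,42,0,0,-20,0,42,0,0,-15,0,42,0,0,-8,0,42,0,0,0,0,42]'
```

```text
time: 2.92
tool_pos: [431.4, -319.2, 156.0]
tcp_rot: [-179.5, -0.9, -178.0]
ft_force: [-0.3, 0.7, -0.1]
finger_gap: 42.0
```

```bash
python3 -m pendant '[4,3,0,0.018,42,3,2,-10,0.012,42,0,0,-15,0,42,0,0,-12,0,42,0,0,-5,0,42,0,0,0,0,42]'; python3 - <<'E'
from h import *
s=snap('wrist','w2'); print(sensors.sense()['tool_pos'],sensors.sense()['tcp_rot'])
E
```

```text
time: 3.42
tool_pos: [440.5, -316.1, 114.4]
tcp_rot: [-179.2, -0.6, -176.3]
ft_force: [-0.7, -0.4, 0.2]
finger_gap: 41.8
[ 440.61933235 -316.24308959  114.91733539] [-179.20673383   -0.59746593 -176.33712163]
```

View pics/w2.png

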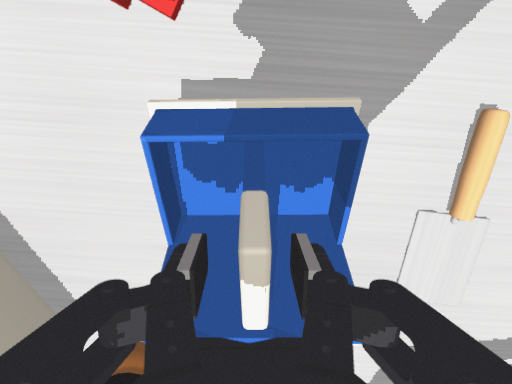

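```bash
python3 -m pendant '[-1,2,-8,0.003,42,0,0,-7,0,42,0,0,-2,0,42,0,0,0,0,42]'; python3 -m pendant '[0,0,0,0,0,0,0,0,0,0,0,0,0,0,0,0,0,0,0,0,0,0,0,0,0,0,0,0,0,0]' 60
```

```text
time: 3.8
tool_pos: [440.8, -314.8, 98.5]
tcp_rot: [-179.1, -0.5, -176.1]
ft_force: [1.2, -0.3, -0.4]
finger_gap: 41.5
time: 4.3
tool_pos: [441.2, -314.8, 99.1]
tcp_rot: [-179.1, -0.4, -176.1]
ft_force: [0.4, -0.5, -1.8]
finger_gap: 13.3
```

```bash
python3 -m pendant '[0,0,10,0,0,0,0,15,0,0,0,0,25,0,0,0,0,30,0,0,0,0,30,0,0,0,0,30,0,0,0,0,20,0,0,0,0,10,0,0,0,0,0,0,0]'; python3 - <<'E'
from h import *
s=snap('wrist','w3'); snap('top','top3'); snap('scene','scene3'); print(sensors.sense())
E
```

```text
time: 5.05
tool_pos: [435.7, -311.0, 276.5]
tcp_rot: [-179.4, -0.9, -176.1]
ft_force: [0.1, 0.2, -2.7]
finger_gap: 13.4
{'time': 5.2, 'joint_pos': array([ -40.31592368,   -2.96812572,   91.78332877,   -1.01861228,
         91.75707243, -134.20200064]), 'qd': array([-0.0399572 ,  0.98555584,  1.52528566,  0.09719251, -0.01991164,
       -0.08914002]), 'joint_efforts': array([ 1.69329584e-02, -5.13199425e+01, -5.41438973e+01, -1.43260905e-01,
        8.53957725e-02, -9.52455521e-04]), 'tool_pos': array([ 434.42281247, -309.97761326,  271.83655161]), 'tcp_rot': array([-179.66868494,   -1.12009918, -176.14331029]), 'ft_force': array([ 0.41931618,  0.54196084, -3.77442031]), 'wrist_torque': array([-0.02477355, -0.02626386, -0.02988825]), 'finger_gap': 13.338950958668187}
```

View pics/w3.png

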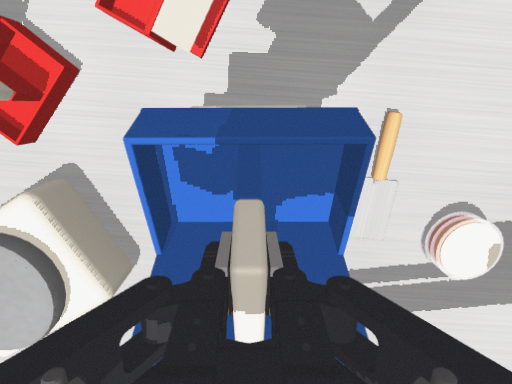

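View pics/scene3.png

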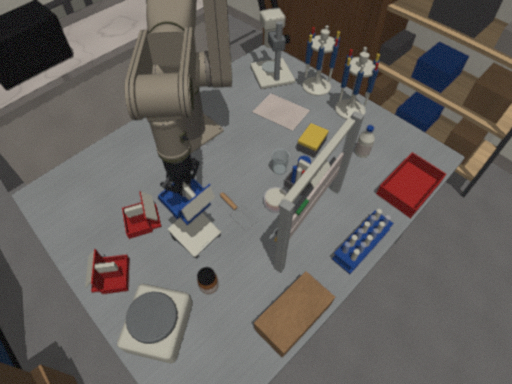

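View pics/top3.png

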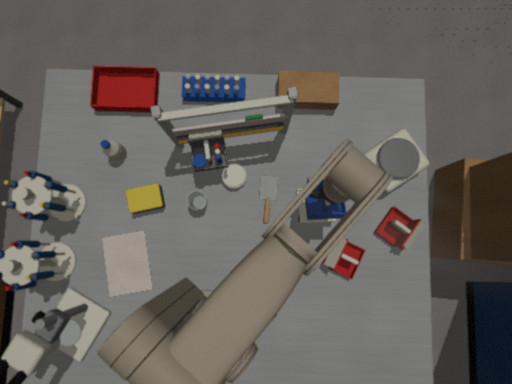

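```bash
python3 - <<'E'
from h import *
for f in ['top0','top1','scene0']:
    s=load(f); P=pts(s); h=cv2.cvtColor(s['frame'],cv2.COLOR_BGR2HSV).astype(int); H,S,V=h[...,0],h[...,1],h[...,2]
    print('==',f)
    g=(H>45)&(H<85)&(S>110)&(abs(P[...,0]-690)<40)&(abs(P[...,1]+80)<60); q=P[g]; print('green',len(q),np.percentile(q,[5,50,95],axis=0).round(1).tolist())
    y=(H>15)&(H<32)&(S>120)&(V>50)&(P[...,0]>620)&(P[...,0]<720)&(P[...,2]>100)&(P[...,2]<170); q=P[y]
    if len(q)>10:
        p=np.polyfit(q[:,1],q[:,0],1); print('ledge',len(q),p,np.degrees(np.arctan(-p[0])),'z',np.percentile(q[:,2],[5,50,95]),'y',q[:,1].min(),q[:,1].max())
        r=q[:,0]-np.polyval(p,q[:,1]); print('res',np.percentile(r,[2,25,50,75,98]))
    b=(P[...,2]>366)&(P[...,2]<386)&(P[...,0]>620)&(P[...,0]<760)&(abs(P[...,1])<170); q=P[b]
    p=np.polyfit(q[:,1],q[:,0],1); r=q[:,0]-np.polyval(p,q[:,1]); print('bar',len(q),p,np.degrees(np.arctan(-p[0])),'z',np.percentile(q[:,2],[5,50,95]),'res',np.percentile(r,[2,50,98]))
    b=(P[...,2]>384)&(P[...,2]<400)&(P[...,0]>620)&(P[...,0]<760); q=P[b]
    for sg in (1,-1):
        k=q[q[:,1]*sg>0]; print('upr',len(k),k.min(0).round(1),k.max(0).round(1),k.mean(0).round(1))
E
```

```text
== top0
green 42 [[688.8, -99.7, 231.2], [693.8, -78.3, 236.4], [700.5, -57.0, 241.2]]
ledge 200 [-1.71370855e-01  6.56979136e+02] 9.724365998318428 z [139.60355688 144.34886213 148.86258555] y -178.45284231646917 180.6423048913581
res [-5.29698461 -2.65439346 -0.01822594  2.31452191  5.37996927]
bar 1041 [-1.70808457e-01  6.74273810e+02] 9.69305939317161 z [370.66659867 376.95020065 380.63681597] res [-10.97780964  -0.29966372  13.27006417]
upr 108 [633.9 189.1 384.5] [669.4 216.1 396.9] [651.5 202.3 391.9]
upr 101 [ 693.  -204.9  384.1] [736.8 -71.5 397.9] [ 718.7 -189.3  391.8]
== top1
green 43 [[689.3, -99.7, 231.8], [693.7, -79.9, 235.7], [700.5, -56.9, 240.8]]
ledge 199 [-1.71553386e-01  6.56933351e+02] 9.734525613651373 z [139.83992317 144.29781628 149.05146121] y -178.54962817750723 180.1676482184389
res [-5.35626384 -2.61363447 -0.13188354  2.40784299  5.63279577]
bar 1041 [-1.72015385e-01  6.74255409e+02] 9.760237414720931 z [369.76636693 376.99192635 380.55998255] res [-10.98976597  -0.41336992  13.09602437]
upr 106 [633.2 188.8 385.3] [668.9 216.2 398.1] [651.8 202.4 391.8]
upr 99 [ 702.  -204.3  385.3] [ 736.6 -178.1  398.5] [ 718.9 -190.3  391.8]
== scene0
green 57 [[694.0, -105.9, 232.3], [700.8, -85.1, 235.1], [707.8, -59.8, 237.7]]
bar 887 [-1.71868155e-01  6.81968254e+02] 9.75204399365156 z [370.30434497 376.29398599 378.76755701] res [-13.07687329   0.3834065   10.94099644]
upr 76 [632.6 186.9 384.1] [ 675.7 1351.7  395.1] [659.2 214.  390.4]
upr 131 [ 707.2 -208.2  384. ] [ 743.2 -180.3  394.8] [ 726.5 -194.9  390.4]
```

```bash
python3 - <<'E'
from h import *
def cen(q): return np.round([*((np.percentile(q,3,axis=0)+np.percentile(q,97,axis=0))/2)[:2],*np.percentile(q[:,2],[5,95])],1)
for f in ['top0','scene0','w1']:
    s=load(f); P=pts(s); h=cv2.cvtColor(s['frame'],cv2.COLOR_BGR2HSV).astype(int); H,S,V=h[...,0],h[...,1],h[...,2]
    print('==',f)
    box=lambda x0,x1,y0,y1,z0,z1:(P[...,0]>x0)&(P[...,0]<x1)&(P[...,1]>y0)&(P[...,1]<y1)&(P[...,2]>z0)&(P[...,2]<z1)&(s['z_map']>0)
    bl=(H>105)&(H<125)&(S>130)&box(350,520,-400,-230,20,140)
    q=P[bl]; k=q[q[:,2]>117]; print('bin',cen(q),'backtop n',len(k),k.mean(0).round(1))
    w=(S<70)&(V>100)&box(505-80,640,-120,20,36,50); 
    if w.sum()>10: print('dishtop',w.sum(),cen(P[w]))
    w=box(440,560,-450,-330,74,95)&(V<90)
    if w.sum()>10: print('jartop',w.sum(),cen(P[w]))
    w=(H>8)&(H<22)&(S>90)&box(360,520,-250,-100,-5,25)
    if w.sum()>10: print('handle',w.sum(),cen(P[w]))
    w=box(300,700,-300,-100,-20,20)&(S<40); print('bench z',np.median(P[w][:,2]))
    w=box(250,520,-320,-100,-20,20)&(S<40); print('bench z',np.median(P[w][:,2]))
E
```

```text
== top0
bin [ 430.  -313.    38.   116.9] backtop n 43 [ 482.8 -304.8  122. ]
dishtop 368 [529.6 -15.   37.2  46.4]
jartop 33 [ 472.  -351.    75.3   93.8]
handle 88 [ 403.8 -132.4   13.8   22.3]
bench z -0.3731362810765404
bench z -0.30835229082174465
== scene0
bin [ 433.8 -316.8   40.3  116.3] backtop n 31 [ 489.9 -322.2  123.3]
dishtop 276 [529.5 -17.4  36.8  43.6]
handle 78 [ 411.1 -137.5   11.2   20.7]
bench z -0.49190306410514495
bench z -1.0986187564265038
== w1
bin [ 431.1 -314.5   38.4  120.5] backtop n 778 [ 486.2 -310.   121.5]
dishtop 2537 [531.8 -15.1  38.6  42.2]
handle 916 [ 405.1 -135.6    9.9   19.4]
bench z -0.8959485729447465
bench z -0.9998978137987535
```

```bash
python3 -m pendant '[6,6,10,-0.06,0,13,12,8,-0.12,0,13,12,8,-0.12,0,13,12,6,-0.12,0,13,12,6,-0.12,0,13,12,6,-0.12,0,13,12,6,-0.12,0,13,12,6,-0.12,0,13,12,4,-0.12,0,13,12,4,-0.12,0,13,12,0,-0.12,0,13,12,0,-0.12,0]'; python3 -m pendant '[7,7,0,-0.08,0,3,3,0,-0.04,0,0,0,0,0,0,0,0,0,0,0]'; python3 - <<'E'
from h import *
s=snap('wrist','w4'); print(sensors.sense()['tool_pos'],sensors.sense()['tcp_rot'])
E
```

```text
time: 6.2
tool_pos: [576.9, -161.9, 303.9]
tcp_rot: [-179.3, -3.8, 101.6]
ft_force: [0.2, -0.6, -3.6]
finger_gap: 13.3
time: 6.53
tool_pos: [586.0, -146.8, 291.8]
tcp_rot: [-178.4, -4.3, 94.2]
ft_force: [-0.2, 0.5, -4.0]
finger_gap: 13.5
[ 585.7490962  -146.88631651  291.42189985] [-178.36507185   -4.30833802   94.17394643]
```

View pics/w4.png

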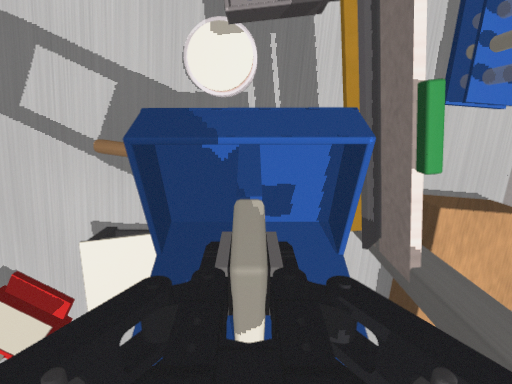

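```bash
python3 - <<'E'
from h import *
from scipy.spatial.transform import Rotation as R
print(R.from_euler('xyz',[-178.37,-4.31,94.17],degrees=True).as_matrix().round(3))
s=load('w4'); P=pts(s); h=cv2.cvtColor(s['frame'],cv2.COLOR_BGR2HSV).astype(int); H,S,V=h[...,0],h[...,1],h[...,2]
g=(H>45)&(H<85)&(S>110); q=P[g]; print('green',len(q),np.percentile(q,[2,50,98],axis=0).round(1).tolist())
t=q[q[:,2]>np.percentile(q[:,2],50)]; print(t.min(0),t.max(0),t.mean(0), np.median(t[:,2]))
y=(H>15)&(H<32)&(S>120)&(P[...,0]>620)&(P[...,2]>100)&(P[...,2]<170); q=P[y];p=np.polyfit(q[:,1],q[:,0],1);r=q[:,0]-np.polyval(p,q[:,1])
print('ledge',len(q),p,np.degrees(np.arctan(-p[0])),np.percentile(q[:,2],[5,50,95]),np.percentile(r,[2,25,50,75,98]),q[:,1].min(),q[:,1].max())
for v in (40,100,150,215):
    print(v)
    for u in range(335,450,4): print(u,s['frame'][v,u].tolist(),P[v,u].round(1).tolist())
E
```

```text
[[-0.073  0.997 -0.034]
 [ 0.995  0.075  0.073]
 [ 0.075 -0.028 -0.997]]
green 2424 [[686.9, -106.7, 225.6], [694.8, -77.8, 235.5], [704.5, -51.4, 237.3]]
[ 584.46344941 -108.15666329  235.50377586] [706.3687579  -49.69776687 438.19769492] [696.36135757 -78.34675664 236.41932509] 236.1875896358684
ledge 1976 [-1.86408550e-01  6.58197698e+02] 10.559231698390255 [136.9631814  143.83459779 145.17805525] [-5.50445087 -3.71983907 -0.08833015  3.19014404  6.66120744] -181.24554042635867 26.44706561114357
40
335 [182, 181, 183] [677.5, 29.8, -1.5]
339 [179, 180, 182] [682.6, 30.1, -1.3]
343 [33, 86, 114] [655.0, -6.2, 138.2]
347 [41, 123, 167] [657.0, -7.6, 144.4]
351 [42, 123, 167] [660.8, -7.0, 143.1]
355 [44, 127, 170] [664.1, -7.0, 144.0]
359 [79, 76, 79] [655.6, -18.1, 186.5]
363 [81, 77, 79] [658.1, -18.3, 188.1]
367 [88, 84, 88] [661.6, -17.6, 186.2]
371 [77, 76, 78] [666.4, -15.9, 180.6]
375 [56, 55, 55] [672.0, -13.5, 172.6]
379 [66, 65, 66] [676.6, -12.2, 168.5]
383 [100, 103, 113] [677.8, -13.5, 174.1]
387 [97, 101, 111] [678.2, -15.3, 181.5]
391 [100, 104, 115] [678.1, -17.3, 18
[... 3404 characters left out ...]
]
383 [95, 98, 108] [702.5, -155.8, 171.6]
387 [98, 102, 111] [702.0, -153.2, 180.3]
391 [95, 100, 109] [701.6, -150.8, 188.5]
395 [96, 99, 109] [700.9, -148.3, 196.8]
399 [95, 98, 107] [700.5, -146.2, 203.9]
403 [94, 97, 107] [700.6, -144.4, 209.9]
407 [95, 98, 109] [701.1, -142.9, 214.7]
411 [201, 212, 224] [699.5, -140.5, 223.2]
415 [226, 231, 240] [702.9, -140.5, 222.2]
419 [225, 231, 240] [705.4, -140.1, 222.8]
423 [44, 62, 80] [810.3, -185.1, 45.1]
427 [47, 64, 82] [808.6, -181.7, 56.8]
431 [45, 64, 84] [808.4, -179.1, 65.5]
435 [48, 66, 85] [809.3, -177.0, 72.0]
439 [90, 131, 172] [810.5, -175.2, 77.7]
443 [103, 151, 199] [815.3, -174.8, 77.7]
447 [104, 149, 196] [819.2, -174.1, 79.0]
```

```bash
python3 - <<'E'
from h import *
s=load('w4'); P=pts(s); h=cv2.cvtColor(s['frame'],cv2.COLOR_BGR2HSV).astype(int); H,S,V=h[...,0],h[...,1],h[...,2]
a=np.radians(9.85); ex=np.array([np.cos(a),np.sin(a)]); ey=np.array([-np.sin(a),np.cos(a)])
g=(H>45)&(H<85)&(S>110)&(P[...,2]>234)&(P[...,2]<240); n=np.array(g).sum(); q=P[g][:,:2]; e=q@ey; print('marker s',np.percentile(e,[0.5,1,50,99,99.5]),'x',np.percentile(q@ex,[1,99]))
print('face X', [np.dot(ex,p) for p in [(678.5,-18.8),(686.3,-60),(692.6,-96.5),(700.8,-147)]])
for f in ['w1','w2','w3','w4']:
    s=load(f);P=pts(s); C=np.linalg.inv(s['view'])
    if f=='w1': rs=[(195,275,105,148),(185,275,180,200)]
    else: rs=[(185,320,150,212)]
    h=cv2.cvtColor(s['frame'],cv2.COLOR_BGR2HSV).astype(int)
    for (u0,u1,v0,v1) in rs:
        m=(h[...,0]>105)&(h[...,0]<125)&(h[...,1]>130); k=np.zeros_like(m); k[v0:v1,u0:u1]=1
        q=P[m&k]; c=np.median(q,0)
        for _ in range(5):
            w=np.linalg.svd(q-q.mean(0),full_matrices=False)[2][2]; d=(q-q.mean(0))@w; q=q[abs(d)<2.5*np.std(d)+.2]
        w*=np.sign(w[2]); print(f,len(q),q.mean(0).round(1),w.round(3),'tilt',np.degrees(np.arccos(w[2])).round(1),'az',np.degrees(np.arctan2(w[1],w[0])).round(1), 'std',d.std().round(2))
E
```

```text
marker s [-225.95022492 -225.53011282 -195.55728529 -168.27069096 -167.90858751] x [666.94330321 678.80716049]
face X [np.float64(665.282118944381), np.float64(665.9190812144312), np.float64(665.882181018112), np.float64(665.3223017899452)]
w1 3133 [ 405.7 -317.2   58.6] [0.722 0.061 0.689] tilt 46.5 az 4.8 std 6.76
w1 1496 [ 475.1 -310.8   95.8] [-0.926 -0.071  0.371] tilt 68.2 az -175.6 std 0.47
w2 6859 [ 420.8 -316.6   46.9] [0.378 0.027 0.925] tilt 22.3 az 4.1 std 0.79
w3 6896 [ 411.  -311.   226.5] [0.476 0.038 0.879] tilt 28.5 az 4.6 std 3.61
w4 6889 [ 584.4 -120.8  243.3] [ 0.062 -0.528  0.847] tilt 32.1 az -83.3 std 3.63
```

```bash
python3 - <<'E'
from h import *
for f in ['w3','w4']:
    s=load(f);P=pts(s)
    for (u0,u1,v0,v1) in [(185,230,185,215),(275,320,185,215),(185,320,155,200)]:
        q=P[v0:v1,u0:u1].reshape(-1,3); q=q[q[:,2]<q[:,2].min()+200]
        for _ in range(12):
            w=np.linalg.svd(q-np.median(q,0),full_matrices=False)[2][2]; d=(q-np.median(q,0))@w; q=q[abs(d)<2*np.std(d)+.3]
        w*=np.sign(w[2]); print(f,len(q),q.mean(0).round(1),w.round(3),'tilt',np.degrees(np.arccos(w[2])).round(1),'az',np.degrees(np.arctan2(w[1],w[0])).round(1),'std',d.std().round(2))
    for v in range(130,235,8): print(v,P[v,300].round(1),P[v,200].round(1))
E
```

```text
w3 1332 [ 427.9 -340.6  220.4] [0.387 0.03  0.922] tilt 22.8 az 4.4 std 0.47
w3 1330 [ 423.8 -280.   220.1] [0.383 0.032 0.923] tilt 22.6 az 4.7 std 0.47
w3 4536 [ 402.6 -311.9  238.6] [0.992 0.06  0.108] tilt 83.8 az 3.5 std 5.92
130 [ 374.4 -290.7  266.9] [ 377.8 -339.2  266.1]
138 [ 377.7 -291.2  272.6] [ 380.8 -338.   273.5]
146 [ 386.  -284.5  234.9] [ 389.8 -343.7  236.7]
154 [ 390.9 -283.8  233.7] [ 395.1 -344.   233.6]
162 [ 396.1 -282.9  231.8] [ 400.3 -344.2  231.6]
170 [ 401.7 -281.8  228.5] [ 406.  -344.5  228.7]
178 [ 407.  -281.1  227.8] [ 411.6 -344.7  227. ]
186 [ 413.2 -279.8  224.1] [ 417.7 -345.   224.2]
194 [ 419.2 -278.8  221.7] [ 423.4 -345.   223.3]
202 [ 425.8 -277.5  218.3] [ 430.5 -345.5  218.8]
210 [ 432.2 -276.5  216.5] [ 437.5 -345.9  215.3]
218 [ 439.1 -275.3  213.7] [ 443.6 -345.8  214.9]
226 [ 444.1 -275.1  216.2] [ 448.9 -345.4  216.7]
234 [ 446.8 -276.   224.3] [ 451.6 -344.1  224.5]
w4 1323 [ 554.7 -137.7  236.8] [ 0.052 -0.436  0.898] tilt 26.1 az -83.1 std 0.47
w4 1326 [ 615.2 -133.   235.4] [ 0.053 -0.44   0.896] tilt 26.3 az -83.2 std 0.49
w4 6044 [ 583.9 -117.3  251.7] [ 0.08  -0.968  0.24 ] tilt 76.1 az -85.3 std 7.79
130 [605.5 -86.6 284.4] [557.  -90.2 286.6]
138 [605.  -90.2 290.7] [558.1 -93.7 291.8]
146 [610.6 -96.  254.2] [ 551.6 -100.6  254.4]
154 [ 611.4 -100.9  252.1] [ 551.3 -105.6  251.9]
162 [ 612.4 -106.   248.7] [ 551.2 -110.7  249.8]
170 [ 613.4 -111.4  245.7] [ 551.  -116.   247.7]
178 [ 614.2 -116.6  244.5] [ 550.6 -121.8  244. ]
186 [ 615.5 -122.7  239.8] [ 550.3 -127.6  241.3]
194 [ 616.4 -128.4  237.7] [ 550.4 -133.2  240.2]
202 [ 617.7 -134.9  233.5] [ 549.9 -139.8  236.3]
210 [ 618.6 -141.1  231.6] [ 549.5 -146.6  232.4]
218 [ 619.9 -147.9  228. ] [ 549.1 -153.5  228.9]
226 [ 620.  -152.8  231. ] [ 549.8 -158.5  231.7]
234 [ 619.7 -156.6  236.8] [ 551.3 -161.6  239.1]
```

```bash
python3 -m pendant '[-4,2,4,0.06,0,-5,4,3,0.11,0,-4,4,3,0.11,0,-3,4,3,0.11,0,-3,4,2,0.11,0,-3,4,2,0.11,0,-2,4,2,0.11,0,0,4,2,0.11,0,0,4,2,0.11,0,0,4,2,0.11,0,0,3,2,0.11,0,0,3,2,0.11,0]'; python3 -m pendant '[0,2,0,0.11,0,0,0,0,0.11,0,0,0,0,0.05,0,0,0,0,0,0]'; python3 - <<'E'
from h import *
print(sensors.sense()['tool_pos'],sensors.sense()['tcp_rot'],sensors.sense()['joint_pos'])
E
```

```text
time: 7.58
tool_pos: [552.8, -108.3, 311.1]
tcp_rot: [-177.8, -5.1, 170.7]
ft_force: [1.0, -0.3, -3.3]
finger_gap: 13.2
time: 7.92
tool_pos: [551.1, -107.2, 309.6]
tcp_rot: [-177.9, -5.3, -172.3]
ft_force: [0.7, -0.1, -2.7]
finger_gap: 13.0
[ 551.05643053 -107.20423658  309.56052397] [-177.8568169    -5.25910484 -172.31995356] [ -13.69592354    4.7020214    80.32406468   -3.96078462   99.07174105
 -111.95917497]
```

```bash
python3 -m pendant '[-25,0,0,0,0,-25,0,0,0,0]';python3 -m pendant '[-25,0,0,0,0,-25,0,0,0,0]'; python3 -m pendant '[0,0,0,0,0,0,0,0,0,0]'; python3 - <<'E'
from h import *
print(sensors.sense()['joint_pos'])
E
```

```text
time: 8.08
tool_pos: [501.5, -107.7, 306.3]
tcp_rot: [-178.0, -5.4, -172.4]
ft_force: [-0.5, 0.4, -3.3]
finger_gap: 13.6
time: 8.25
tool_pos: [448.9, -108.2, 304.4]
tcp_rot: [-178.0, -5.6, -172.5]
ft_force: [0.4, -0.2, -2.2]
finger_gap: 13.2
time: 8.42
tool_pos: [444.4, -108.7, 303.8]
tcp_rot: [-178.0, -5.7, -172.8]
ft_force: [0.7, -0.1, -2.6]
finger_gap: 13.2
[ -16.88186847  -11.19488477   96.24567218   -4.17234222   99.36143139
 -114.70936234]
```

```bash
python3 -m pendant '[0,0,-25,0,0,0,0,-25,0,0,0,0,-25,0,0,0,0,-25,0,0]';python3 -m pendant '[0,0,0,0,0]';python3 -m pendant '[0,0,25,0,0,0,0,25,0,0,0,0,25,0,0,0,0,25,0,0]'; python3 -m pendant '[0,0,0,0,0]'; python3 - <<'E'
from h import *
print(sensors.sense()['joint_pos'])
E
```

```text
time: 8.75
tool_pos: [449.0, -111.2, 208.4]
tcp_rot: [-177.7, -4.9, -173.1]
ft_force: [0.9, -0.3, -3.8]
finger_gap: 13.5
time: 8.83
tool_pos: [446.6, -110.5, 203.0]
tcp_rot: [-177.9, -5.3, -173.2]
ft_force: [-1.1, 0.6, -4.1]
finger_gap: 13.2
time: 9.17
tool_pos: [442.4, -109.5, 299.8]
tcp_rot: [-178.3, -6.2, -173.3]
ft_force: [0.1, -0.1, -2.3]
finger_gap: 13.4
time: 9.25
tool_pos: [444.7, -110.4, 306.7]
tcp_rot: [-178.1, -5.8, -173.4]
ft_force: [1.4, 0.3, -2.0]
finger_gap: 13.5
[ -17.11283201  -11.00045295   95.7801306    -4.11935023   99.73426178
 -114.37128286]
```

```bash
cat > lean.py <<'E'
from h import *
from scipy.spatial.transform import Rotation as R
s=sensors.sense(); M=R.from_euler('xyz',s['tcp_rot'],degrees=True).as_matrix(); z=M[:,2]; xt=M[:,0]
p=s['tool_pos'][:2]; r=p/np.hypot(*p); t=np.array([-r[1],r[0]])
top=-np.degrees(z[:2])  # lean of tool top
h=xt[:2]/np.hypot(*xt[:2]); rear=-h; left=np.array([-rear[1],rear[0]])
print('t',round(s['time'],2),'pos',s['tool_pos'].round(1),'yaw',round(s['tcp_rot'][2],1),'top lean radial %.2f tang %.2f | binrear %.2f binleft %.2f'%(top@r,top@t,top@rear,top@left),'q',s['joint_pos'].round(1),'qsum',s['joint_pos'][[1,2,4]].sum().round(2),'F',s['ft_force'].round(1),s['wrist_torque'].round(2))
E
python3 lean.py
python3 -m pendant '[0,0,0,-0.11,0,0,0,0,-0.11,0,0,0,0,-0.11,0,0,0,0,-0.11,0,0,0,0,-0.11,0,0,0,0,-0.11,0]' >/dev/null; python3 lean.py
python3 -m pendant '[0,0,0,-0.11,0,0,0,0,-0.11,0,0,0,0,-0.11,0,0,0,0,-0.11,0,0,0,0,-0.11,0,0,0,0,-0.11,0]' >/dev/null; python3 lean.py
python3 -m pendant '[0,0,0,0,0,0,0,0,0,0,0,0,0,0,0]' >/dev/null; python3 lean.py
```

```text
t 9.25 pos [ 444.7 -110.4  306.7] yaw -173.4 top lean radial 4.74 tang 3.80 | binrear 5.77 binleft 1.89 q [ -17.1  -11.    95.8   -4.1   99.7 -114.4] qsum 184.51 F [ 1.4  0.3 -2. ] [ 0.04 -0.1   0.04]
t 9.75 pos [ 448.7 -111.4  312.9] yaw 147.2 top lean radial 5.62 tang 0.18 | binrear 5.26 binleft 1.99 q [-19.7  -9.6  93.8  -0.8 101.3 -77.2] qsum 185.59 F [ 0.9  0.1 -2.8] [-0.01 -0.08 -0.01]
t 10.25 pos [ 450.7 -112.7  314.1] yaw 107.3 top lean radial 4.45 tang -3.44 | binrear 5.25 binleft 2.01 q [-22.5 -10.3  94.4   2.8 100.8 -39.5] qsum 184.9 F [-0.3  0.9 -3.1] [-0.1  -0.04  0.  ]
t 10.5 pos [ 451.1 -113.6  314.6] yaw 107.2 top lean radial 4.42 tang -3.42 | binrear 5.22 binleft 1.99 q [-22.6 -10.2  94.3   2.8 100.8 -39.5] qsum 184.87 F [ 0.4  0.  -2.3] [-0.06 -0.11  0.04]
```

```bash

python3 -m pendant '[12,0,6,-0.11,0,12,0,6,-0.11,0,12,0,6,-0.11,0,12,0,6,-0.11,0,12,0,6,-0.11,0,12,0,6,-0.11,0]' >/dev/null; python3 lean.py
python3 -m pendant '[-12,0,-6,-0.11,0,-12,0,-6,-0.11,0,-12,0,-6,-0.11,0,-12,0,-6,-0.11,0,-12,0,-6,-0.11,0,-12,0,-6,-0.11,0]' >/dev/null; python3 lean.py
python3 -m pendant '[0,0,0,-0.1,0,0,0,0,-0.1,0,0,0,0,-0.1,0,0,0,0,0,0]' >/dev/null; python3 lean.py
```

```text
t 11.0 pos [ 524.5 -113.1  350.5] yaw 69.1 top lean radial 1.37 tang -5.54 | binrear 5.26 binleft 2.19 q [-21.2  -1.9  82.8   5.4 101.3   0.5] qsum 182.18 F [ 0.2 -0.  -2.3] [-0.1  -0.01 -0.02]
t 11.5 pos [ 455.4 -113.1  314. ] yaw 30.7 top lean radial -2.31 tang -5.12 | binrear 5.24 binleft 2.02 q [-24.5 -16.4  99.5   5.5  95.5  35.3] qsum 178.63 F [-0.1 -0.2 -2.5] [-0.09  0.09 -0.  ]
t 11.83 pos [ 452.3 -112.6  312.4] yaw 13.0 top lean radial -3.60 tang -4.11 | binrear 5.07 binleft 2.04 q [-24.  -18.3 101.2   4.7  94.2  53.4] qsum 177.15 F [-0.2 -0.4 -2.1] [-0.06  0.07  0.02]
```

```bash

python3 -m pendant '[0,-15,0,0,0,0,-25,0,0,0,0,-25,0,0,0,0,-25,0,0,0,0,-25,0,0,0,0,-15,0,0,0]' >/dev/null; python3 lean.py
python3 -m pendant '[12,12,8,0,0,13,12,8,0,0,13,12,8,0,0,13,12,6,0,0,13,12,6,0,0,13,12,6,0,0]' >/dev/null; python3 lean.py
python3 -m pendant '[0,0,0,0,0,0,0,0,0,0]' >/dev/null; python3 lean.py
```

```text
t 12.33 pos [ 452.9 -243.6  313.4] yaw 15.5 top lean radial -2.39 tang -4.96 | binrear 5.16 binleft 1.93 q [-37.8  -9.3  93.5   5.3  94.2  37.1] qsum 178.44 F [-0.8  0.7 -3.7] [-0.08  0.14 -0.01]
t 12.83 pos [ 529.7 -176.7  353.3] yaw 17.0 top lean radial -2.71 tang -4.37 | binrear 4.74 binleft 1.99 q [-26.8  -2.6  83.2   4.8  97.3  46.8] qsum 177.92 F [ 0.9 -0.9 -3.7] [-0.09  0.07 -0.04]
t 13.0 pos [ 532.4 -174.2  354.3] yaw 17.8 top lean radial -2.77 tang -4.42 | binrear 4.84 binleft 1.95 q [-26.5  -2.3  82.8   4.8  97.4  46.3] qsum 177.87 F [ 0.  -0.2 -4. ] [-0.1   0.04 -0.  ]
```

```bash

python3 -m pendant '[-20,6,0,0,0,-30,10,0,0,0,-30,10,0,0,0,-30,10,0,0,0,-30,10,0,0,0,-30,10,0,0,0,-20,6,0,0,0]' >/dev/null; python3 lean.py
python3 -m pendant '[-15,5,0,0,0,-15,5,0,0,0]' >/dev/null; python3 lean.py
python3 -m pendant '[-15,5,0,0,0,-15,5,0,0,0]' >/dev/null; python3 lean.py
```

```text
t 13.58 pos [ 335.6 -111.9  347.8] yaw 19.3 top lean radial -2.19 tang -4.42 | binrear 4.44 binleft 2.16 q [-31.8 -35.1 109.3   5.  104.6  40.1] qsum 178.84 F [ 0.9 -0.3 -1.4] [-0.02  0.02 -0.  ]
t 13.75 pos [ 302.3 -101.6  347.3] yaw 19.7 top lean radial -2.21 tang -4.37 | binrear 4.44 binleft 2.06 q [-33.4 -41.2 112.9   5.  107.2  38.4] qsum 178.91 F [ 0.9  0.9 -3.3] [-0.03  0.1  -0.02]
t 13.92 pos [269.9 -91.4 346.8] yaw 20.0 top lean radial -2.21 tang -4.33 | binrear 4.44 binleft 1.99 q [-35.4 -47.3 116.2   5.1 110.1  36.3] qsum 179.04 F [-0.8  0.8 -2.8] [-0.07  0.06  0.  ]
```

```bash

python3 -m pendant '[-12,4,0,0,0,-12,4,0,0,0]' >/dev/null; python3 lean.py
python3 -m pendant '[-12,4,0,0,0,-12,4,0,0,0]' >/dev/null; python3 lean.py
```

```text
t 14.08 pos [247.  -84.8 347.5] yaw 20.4 top lean radial -1.90 tang -4.35 | binrear 4.23 binleft 2.16 q [-37.1 -51.2 118.    5.1 112.7  34.5] qsum 179.46 F [ 3.8  3.7 10.5] [ 0.65  0.28 -0.01]
t 14.25 pos [237.3 -84.7 351.7] yaw 20.6 top lean radial -0.63 tang -4.49 | binrear 3.38 binleft 3.02 q [-38.1 -51.1 117.5   4.9 114.4  33.2] qsum 180.74 F [-0.1 -0.3 -3.8] [-0.08  0.03 -0.02]
```

```bash
python3 -c "
from h import *
print(sensors.sense()['joint_pos'])"
python3 -m pendant '[3,-1,0,-0.12,0,2,0,0,-0.12,0,0,0,0,-0.12,0,0,0,0,-0.12,0,0,0,0,-0.12,0,0,0,0,-0.12,0,0,0,0,-0.12,0,0,0,0,-0.12,0]' >/dev/null; python3 lean.py
python3 -m pendant '[-6,2,0,-0.06,0,-6,2,0,0,0]' >/dev/null; python3 lean.py; python3 -c "
from h import *
print(sensors.sense()['joint_pos'])"
```

```text
[-38.05766557 -51.13261697 117.4800113    4.90296806 114.39434054
  33.23819229]
t 14.92 pos [253.9 -93.8 360.7] yaw -36.0 top lean radial -3.82 tang -1.89 | binrear 3.16 binleft 2.86 q [-35.1 -51.1 116.5   3.  111.4  92.1] qsum 176.76 F [ 0.2  0.2 -3.8] [ 0.01  0.05 -0.02]
t 15.08 pos [250.5 -93.7 364.9] yaw -39.9 top lean radial -3.53 tang -1.60 | binrear 2.80 binleft 2.68 q [-35.  -51.1 116.    2.6 112.1  95.9] qsum 176.96 F [-0.1  0.5 -2.9] [-0.04  0.06  0.04]
[-34.95106741 -51.13611008 116.01601044   2.62550434 112.0804379
  95.89779627]
```

```bash

python3 -m pendant '[-12,4,-3,0,0,-12,4,-3,0,0,-12,4,-3,0,0,-12,4,-3,0,0]' >/dev/null; python3 lean.py
python3 -m pendant '[-12,4,-3,0,0,-12,4,-3,0,0,-12,4,-3,0,0]' >/dev/null; python3 lean.py
```

```text
t 15.42 pos [235.3 -92.7 367. ] yaw -39.2 top lean radial -1.36 tang -1.70 | binrear 0.78 binleft 2.03 q [-36.1 -51.1 115.7   2.2 114.5  94. ] qsum 179.09 F [ 0.4 -0.1 -3.7] [ 0.02 -0.03  0.05]
t 15.67 pos [223.1 -92.3 367.6] yaw -39.0 top lean radial 0.40 tang -1.78 | binrear -0.89 binleft 1.59 q [-37.2 -51.1 115.6   1.8 116.3  92.6] qsum 180.82 F [-0.4  0.  -3.5] [ 0.   -0.01 -0.08]
```

```bash

python3 -m pendant '[6,0,0,0.06,0,10,0,0,0.12,0,10,0,0,0.12,0,10,0,0,0.12,0,10,0,0,0.12,0,10,0,0,0.12,0,10,0,0,0.12,0,10,0,0,0.12,0,10,0,0,0.12,0,10,0,0,0.12,0,10,0,0,0.12,0,10,0,0,0.12,0]' >/dev/null; python3 lean.py
python3 -m pendant '[10,0,0,0.12,0,10,0,0,0.12,0,10,0,0,0.12,0,10,0,0,0.12,0,10,0,0,0.12,0,10,0,0,0.12,0,10,0,0,0.12,0,10,0,0,0.12,0,10,0,0,0.12,0,10,0,0,0.12,0,10,0,0,0.12,0,10,0,0,0.12,0]' >/dev/null; python3 lean.py
```

```text
t 16.67 pos [340.4 -93.4 366.7] yaw 42.9 top lean radial 2.18 tang 0.10 | binrear -1.23 binleft 1.80 q [-23.3 -30.2 104.1  -0.4 108.2  23.7] qsum 182.15 F [ 0.1 -0.1 -3.8] [-0.03 -0.03 -0.  ]
t 17.67 pos [463.8 -94.5 362. ] yaw 128.9 top lean radial 0.97 tang 2.63 | binrear -0.93 binleft 2.65 q [-15.6 -12.2  90.9  -2.8 102.  -55.1] qsum 180.77 F [ 0.2  0.4 -2.5] [ 0.09 -0.01 -0.04]
```

```bash

python3 -m pendant '[10,-1,-4,0.115,0,10,-1,-5,0.115,0,10,-1,-5,0.115,0,10,-1,-5,0.115,0,10,-1,-5,0.115,0,10,-1,-5,0.115,0,10,-1,-5,0.115,0,8,0,-5,0.115,0,4,0,-3,0.06,0,0,0,0,0,0,0,0,0,0,0]' >/dev/null; python3 lean.py
python3 - <<'E'
from h import *
snap('top','top5');snap('scene','scene5');s=snap('wrist','w5')
P=pts(s)
for (u0,u1,v0,v1) in [(185,230,185,215),(275,320,185,215)]:
        q=P[v0:v1,u0:u1].reshape(-1,3)
        for _ in range(12):
            w=np.linalg.svd(q-np.median(q,0),full_matrices=False)[2][2]; d=(q-np.median(q,0))@w; q=q[abs(d)<2*np.std(d)+.3]
        w*=np.sign(w[2]); print(len(q),q.mean(0).round(1),w.round(3),'tilt',np.degrees(np.arccos(w[2])).round(1),'az',np.degrees(np.arctan2(w[1],w[0])).round(1))
E
python3 lean.py
```

```text
t 18.58 pos [ 547.9 -103.4  311.1] yaw -171.6 top lean radial -0.74 tang 2.38 | binrear 0.09 binleft 2.49 q [ -14.4   -0.9   85.8   -2.3   94.3 -113.1] qsum 179.11 F [-0.1 -0.  -4. ] [ 0.04 -0.01 -0.09]
1329 [ 543.6 -135.   256.2] [0.364 0.09  0.927] tilt 22.0 az 13.9
1319 [534.7 -74.9 253.6] [0.365 0.093 0.926] tilt 22.1 az 14.3
t 18.73 pos [ 548.  -103.3  311.8] yaw -171.6 top lean radial -0.83 tang 2.39 | binrear -0.00 binleft 2.53 q [ -14.4   -1.    85.8   -2.3   94.2 -113. ] qsum 179.01 F [-0.3 -0.1 -2.3] [ 0.03  0.02 -0.  ]
```

View pics/w5.png

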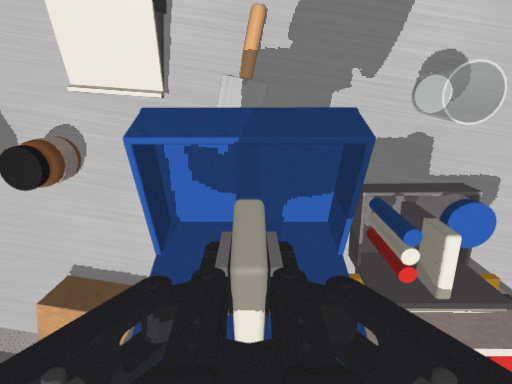

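View pics/scene5.png

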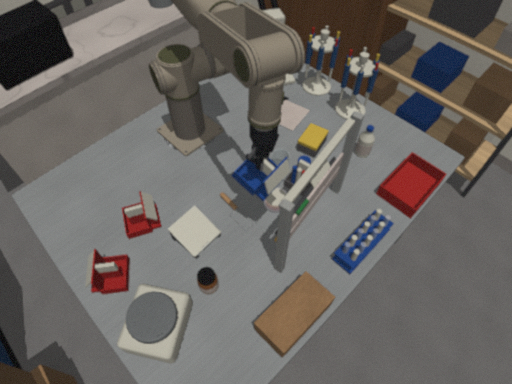

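```bash

python3 -m pendant '[6,1,-6,0.008,0,10,2,-10,0.008,0,10,2,-12,0.006,0,10,2,-12,0,0,9,2,-9,0,0,7,1,-6,0,0,5,1,-3,0,0,2,0,0,0,0,0,0,0,0,0,0,0,0,0,0]'; python3 lean.py; cat > rk.py <<'E'
from h import *
a=np.radians(9.85); p=sensors.sense()['tool_pos']; c,s=np.cos(a),np.sin(a)
print('X %.1f (grasp ahead of face %.1f) S %.1f Z %.1f'%(c*p[0]+s*p[1],665.6-c*p[0]-s*p[1],-s*p[0]+c*p[1],p[2]))
E
python3 rk.py
```

```text
time: 19.57
tool_pos: [613.0, -90.6, 248.6]
tcp_rot: [-177.4, 0.1, -170.4]
ft_force: [0.3, -0.1, -2.4]
finger_gap: 13.2
t 19.57 pos [613.  -90.6 248.6] yaw -170.4 top lean radial -0.94 tang 2.40 | binrear -0.15 binleft 2.57 q [ -11.8    9.2   81.6   -2.3   88.1 -111.3] qsum 178.92 F [ 0.3 -0.1 -2.4] [ 0.06 -0.03  0.04]
X 588.4 (grasp ahead of face 77.2) S -194.1 Z 248.6
```

```bash

python3 -m pendant '[4,-1,-4,0.003,0,3,0,-6,0,0,0,0,-4,0,0,0,0,0,0,0]'; python3 lean.py; python3 rk.py
python3 - <<'E'
from h import *
s=snap('scene','scene6'); cv2.imwrite('pics/scene6z.png',cv2.resize(s['frame'][110:260,210:370],None,fx=4.5,fy=4,interpolation=cv2.INTER_CUBIC))
s=snap('top','top6'); cv2.imwrite('pics/top6z.png',cv2.resize(s['frame'][80:200,150:310],None,fx=4.5,fy=4.5,interpolation=cv2.INTER_CUBIC))
E
```

```text
time: 19.9
tool_pos: [621.1, -92.3, 235.8]
tcp_rot: [-177.3, 0.4, -170.2]
ft_force: [-0.2, -0.2, -3.2]
finger_gap: 13.5
t 19.9 pos [621.1 -92.3 235.8] yaw -170.2 top lean radial -1.17 tang 2.42 | binrear -0.35 binleft 2.66 q [ -11.8   10.6   81.4   -2.4   86.7 -111.4] qsum 178.7 F [-0.2 -0.2 -3.2] [ 0.01  0.04 -0.02]
X 596.2 (grasp ahead of face 69.4) S -197.2 Z 235.8
```

View pics/scene6z.png

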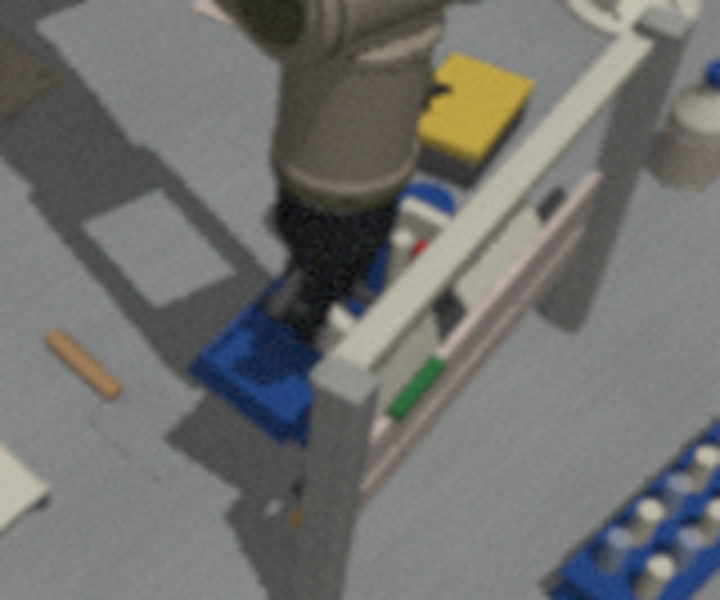

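View pics/top6z.png

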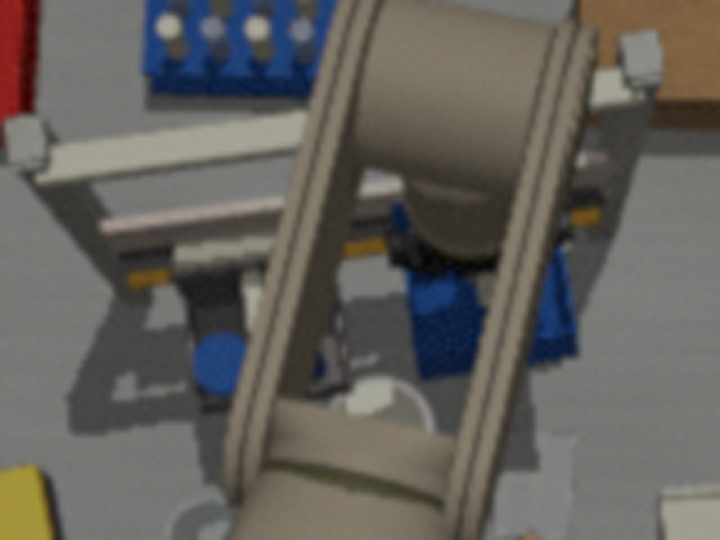

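```bash
python3 - <<'E'
from h import *
for f in ['scene6','top6','scene5']:
    s=load(f);P=pts(s); tc=np.array([621.1,-92.3]) if '6' in f else np.array([548,-103.3])
    z0=235.8 if '6' in f else 311.8
    off=np.array([7.7,-4.0]) if 'scene' in f else np.zeros(2)
    d=np.linalg.norm(P[...,:2]-tc-off*0.8,axis=2)
    h=cv2.cvtColor(s['frame'],cv2.COLOR_BGR2HSV).astype(int)
    for a in range(40,340,20):
        m=(P[...,2]-z0>a)&(P[...,2]-z0<a+20)&(d<110)&~((P[...,2]>355)&(P[...,0]*.985+P[...,1]*.171>652))&(s['z_map']>0)
        if m.sum()>5:
            k=P[m][:,:2]-tc-off*.8; e=k@np.array([.9853,.1711]); print(f,a,m.sum(),'d',np.percentile(d[m],[5,50,90]).round(0),'fwd',np.percentile(e,[2,98]).round(0), np.median(h[m],0))
E
```

```text
scene6 40 53 d [11. 18. 38.] fwd [-12.   9.] [105.  34.  35.]
scene6 60 56 d [13. 17. 42.] fwd [-9. 12.] [107.5  36.   30. ]
scene6 80 87 d [15. 47. 57.] fwd [-16.  14.] [109.  26.  42.]
scene6 100 78 d [13. 32. 41.] fwd [-12.  14.] [120.   21.5  38.5]
scene6 120 76 d [27. 30. 33.] fwd [-27.  32.] [105.   25.5  33. ]
scene6 140 137 d [26. 30. 34.] fwd [-30.  32.] [102.  32.  30.]
scene6 160 147 d [22. 27. 33.] fwd [-29.  32.] [101.  29.  31.]
scene6 180 104 d [28. 32. 38.] fwd [-33.  37.] [30. 57. 58.]
scene6 200 189 d [27. 32. 38.] fwd [-36.  36.] [19. 44. 96.]
scene6 220 179 d [26. 29. 36.] fwd [-36.  35.] [19. 44. 91.]
scene6 240 203 d [25. 29. 39.] fwd [-32.  38.] [19. 43. 91.]
scene6 260 205 d [24. 28. 39.] fwd [-34.  35.] [19. 44. 90.]
scene6 280 192 d [23. 27. 35.] fwd [-25.  35.] [19. 43. 91.]
scene6 300 204 d [20. 28. 44.] fwd [-48.  37.] [19. 42. 90.]
scene6 320 269 d [18. 54. 91.] fwd [-105.   45.] [19. 42. 76.]
top6 40 14 d [20. 38. 43.] fwd [-19.  -4.] [110.   98.5  24.5]
top6 60 18 d [39. 47. 55.] fwd [-15.  -8.] [111.   79.   20.5]
top6 80 82 d [49. 57. 66.] fwd [-16. 
[... 967 characters left out ...]
] [101.  20.  38.]
scene5 120 106 d [27. 30. 33.] fwd [-29.  33.] [105.  29.  30.]
scene5 140 154 d [27. 30. 34.] fwd [-30.  33.] [105.   31.5  30. ]
scene5 160 179 d [21. 28. 33.] fwd [-28.  33.] [97. 26. 31.]
scene5 180 132 d [29. 33. 39.] fwd [-36.  39.] [28. 56. 61.]
scene5 200 220 d [28. 32. 39.] fwd [-33.  38.] [19. 44. 95.]
scene5 220 213 d [27. 30. 37.] fwd [-33.  37.] [18. 43. 91.]
scene5 240 230 d [25. 30. 41.] fwd [-34.  41.] [19. 43. 90.]
scene5 260 251 d [25. 29. 41.] fwd [-35.  37.] [19. 43. 89.]
scene5 280 246 d [23. 28. 38.] fwd [-26.  37.] [19. 43. 88.]
scene5 300 346 d [17. 30. 57.] fwd [-98.  40.] [19. 42. 84.]
scene5 320 279 d [23. 56. 92.] fwd [-105.   58.] [19. 42. 72.]
```

```bash

python3 -m pendant '[0,0,-6,0,0,0,0,-8,0,0,0,0,-6,0,0,0,0,0,0,0]'; python3 rk.py;python3 -m pendant '[1,0,-5,0,0,0,0,-4,0,0,0,0,0,0,0]'; python3 rk.py; python3 lean.py
```

```text
time: 20.33
tool_pos: [619.5, -93.5, 218.6]
tcp_rot: [-177.2, 0.3, -170.2]
ft_force: [-0.4, 0.9, -3.3]
finger_gap: 13.4
X 594.4 (grasp ahead of face 71.2) S -198.1 Z 218.6
time: 20.58
tool_pos: [618.4, -94.3, 209.6]
tcp_rot: [-177.2, 0.1, -170.3]
ft_force: [-0.1, -0.1, -3.2]
finger_gap: 13.4
X 593.1 (grasp ahead of face 72.5) S -198.7 Z 209.6
t 20.58 pos [618.4 -94.3 209.6] yaw -170.3 top lean radial -0.97 tang 2.66 | binrear -0.08 binleft 2.83 q [ -11.8   11.1   83.6   -2.6   84.2 -111.3] qsum 178.89 F [-0.1 -0.1 -3.2] [ 0.03 -0.01  0.  ]
```

```bash

python3 -m pendant '[3,2,-2,0,0,1,1,-4,0,0,1,0,-4,0,0,0,0,0,0,0]'; python3 rk.py; python3 lean.py
```

```text
time: 20.92
tool_pos: [622.8, -92.0, 199.3]
tcp_rot: [-177.1, -0.0, -170.4]
ft_force: [1.3, 0.4, -2.0]
finger_gap: 13.8
X 597.9 (grasp ahead of face 67.7) S -197.2 Z 199.3
t 20.92 pos [622.8 -92.  199.3] yaw -170.4 top lean radial -0.89 tang 2.76 | binrear 0.01 binleft 2.90 q [ -11.5   12.1   83.5   -2.7   83.4 -110.8] qsum 178.97 F [ 1.3  0.4 -2. ] [ 0.07 -0.22  0.01]
```

```bash

python3 -m pendant '[1,0,-3,0,0,0,0,-2,0,0,0,0,0,0,0]'; python3 rk.py; python3 lean.py; python3 - <<'E'
from h import *
s=snap('wrist','w7'); P=pts(s)
for (u0,u1,v0,v1) in [(185,230,185,215),(275,320,185,215)]:
        q=P[v0:v1,u0:u1].reshape(-1,3)
        for _ in range(12):
            w=np.linalg.svd(q-np.median(q,0),full_matrices=False)[2][2]; d=(q-np.median(q,0))@w; q=q[abs(d)<2*np.std(d)+.3]
        w*=np.sign(w[2]); print(len(q),q.mean(0).round(1),w.round(3),'tilt',np.degrees(np.arccos(w[2])).round(1),'az',np.degrees(np.arctan2(w[1],w[0])).round(1))
E
```

```text
time: 21.17
tool_pos: [624.1, -92.1, 197.0]
tcp_rot: [-177.1, 0.0, -170.4]
ft_force: [-0.9, 0.6, -4.3]
finger_gap: 13.5
X 599.2 (grasp ahead of face 66.4) S -197.5 Z 197.0
t 21.17 pos [624.1 -92.1 197. ] yaw -170.4 top lean radial -0.95 tang 2.79 | binrear -0.04 binleft 2.94 q [ -11.5   12.3   83.5   -2.8   83.1 -110.8] qsum 178.91 F [-0.9  0.6 -4.3] [ 0.4   0.17 -0.05]
1329 [ 620.8 -124.3  141.6] [0.367 0.106 0.924] tilt 22.5 az 16.1
1326 [610.6 -64.5 138.8] [0.367 0.108 0.924] tilt 22.5 az 16.3
```

View pics/w7.png

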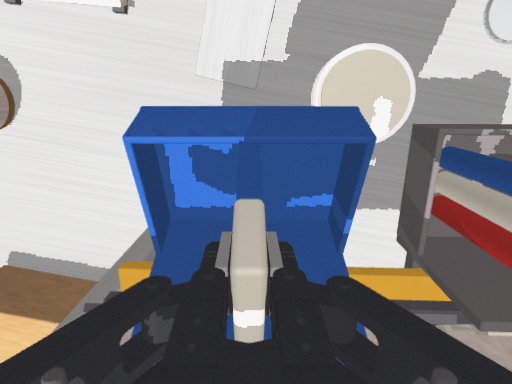

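```bash

python3 -m pendant '[0,0,0,0,0,-2,0,-3,0,0,-2,0,-3,0,0,-2,0,-3,0,0,-1,0,-3,0,0]' 20; python3 rk.py; python3 lean.py;
```

```text
time: 21.63
tool_pos: [622.7, -92.7, 193.6]
tcp_rot: [-176.8, 1.0, -170.4]
ft_force: [-12.6, 1.6, 15.9]
finger_gap: 13.2
X 597.7 (grasp ahead of face 67.9) S -197.9 Z 193.6
t 21.63 pos [622.7 -92.7 193.6] yaw -170.4 top lean radial -1.93 tang 2.76 | binrear -0.98 binleft 3.22 q [ -11.6   11.3   85.1   -2.7   81.6 -110.8] qsum 177.93 F [-12.6   1.6  15.9] [0.99 1.25 0.02]
```

```bash
cat > tilt.py <<'E'
from h import *
import sys
s=snap('wrist',sys.argv[1]); P=pts(s)
for (u0,u1,v0,v1) in [(185,230,185,215),(275,320,185,215)]:
        q=P[v0:v1,u0:u1].reshape(-1,3)
        for _ in range(12):
            w=np.linalg.svd(q-np.median(q,0),full_matrices=False)[2][2]; d=(q-np.median(q,0))@w; q=q[abs(d)<2*np.std(d)+.3]
        w*=np.sign(w[2]); print(len(q),q.mean(0).round(1),'rear tilt %.1f roll %.1f'%tuple(np.degrees([w[0]*.9853+w[1]*.1711,-w[0]*.1711+w[1]*.9853])),d.std().round(2))
E
python3 tilt.py w8;python3 rk.py; python3 lean.py
```

```text
1333 [ 620.1 -124.9  138.9] rear tilt 19.6 roll 2.5 0.48
1329 [609.8 -65.3 136.2] rear tilt 19.6 roll 2.5 0.49
X 597.7 (grasp ahead of face 67.9) S -197.9 Z 193.6
t 21.68 pos [622.7 -92.7 193.6] yaw -170.4 top lean radial -1.94 tang 2.75 | binrear -0.99 binleft 3.22 q [ -11.6   11.3   85.1   -2.7   81.6 -110.8] qsum 177.92 F [-7.1  0.4 13.5] [ 0.87  0.36 -0.02]
```

```bash

python3 -m pendant '[-2,0,-4,0,0,-3,-1,-5,0,0,-3,0,-5,0,0,-2,0,-5,0,0]' 20; python3 rk.py; python3 lean.py; python3 tilt.py w9
```

```text
time: 22.02
tool_pos: [619.4, -93.5, 185.9]
tcp_rot: [-176.5, 2.2, -170.3]
ft_force: [-7.7, -0.7, 11.3]
finger_gap: 13.5
X 594.3 (grasp ahead of face 71.3) S -198.1 Z 185.9
t 22.02 pos [619.4 -93.5 185.9] yaw -170.3 top lean radial -3.16 tang 2.63 | binrear -2.18 binleft 3.49 q [ -11.8    9.9   87.5   -2.5   79.3 -111.1] qsum 176.7 F [-7.7 -0.7 11.3] [0.72 0.72 0.03]
1321 [ 617.2 -125.6  133.1] rear tilt 13.2 roll 2.7 0.5
1330 [607.1 -66.5 130.1] rear tilt 13.5 roll 2.7 0.53
```

```bash

python3 -m pendant '[-2,0,-5,0,0,-1,0,-5,0,0,-1,0,-5,0,0,-1,0,-5,0,0]' 20; python3 rk.py; python3 lean.py; python3 tilt.py w10
```

```text
time: 22.4
tool_pos: [616.4, -94.7, 173.6]
tcp_rot: [-176.3, 2.7, -170.4]
ft_force: [-8.5, -1.4, 10.0]
finger_gap: 13.3
X 591.2 (grasp ahead of face 74.4) S -198.7 Z 173.6
t 22.4 pos [616.4 -94.7 173.6] yaw -170.4 top lean radial -3.74 tang 2.66 | binrear -2.71 binleft 3.70 q [ -12.     9.4   89.3   -2.5   77.4 -111.1] qsum 176.12 F [-8.5 -1.4 10. ] [ 0.83  0.46 -0.02]
1326 [ 614.1 -126.6  122.1] rear tilt 4.4 roll 3.0 0.56
1333 [604.1 -68.  119.1] rear tilt 4.0 roll 2.9 0.57
```

```bash

python3 -m pendant '[-1,0,-4,0,0,-1,0,-4,0,0,0,0,-3,0,0]' 20; python3 rk.py; python3 lean.py; python3 tilt.py w11
```

```text
time: 22.7
tool_pos: [616.3, -95.0, 171.7]
tcp_rot: [-176.2, 3.2, -170.4]
ft_force: [-16.9, 0.9, 16.3]
finger_gap: 13.2
X 591.0 (grasp ahead of face 74.6) S -199.0 Z 171.7
t 22.7 pos [616.3 -95.  171.7] yaw -170.4 top lean radial -4.21 tang 2.64 | binrear -3.17 binleft 3.84 q [ -12.1    9.    90.    -2.5   76.6 -111.1] qsum 175.64 F [-16.9   0.9  16.3] [1.17 2.47 0.08]
1321 [ 614.4 -127.   120.3] rear tilt 2.4 roll 3.0 0.55
1315 [604.4 -68.4 117. ] rear tilt 2.6 roll 3.3 0.54
```

```bash

python3 -m pendant '[0,2,0,0,0,0,1,0,0,0]' 20; python3 rk.py; python3 -m pendant '[0,0,0,0,20,0,0,0,0,20,0,0,0,0,30,0,0,0,0,30]';  python3 rk.py; python3 lean.py; python3 tilt.py w12
```

```text
time: 22.92
tool_pos: [615.9, -93.8, 173.1]
tcp_rot: [-176.0, 3.2, -170.5]
ft_force: [1.4, -3.4, -4.5]
finger_gap: 13.5
X 590.8 (grasp ahead of face 74.8) S -197.8 Z 173.1
time: 23.25
tool_pos: [617.0, -93.6, 173.1]
tcp_rot: [-176.0, 3.3, -170.4]
ft_force: [0.1, 0.4, -1.0]
finger_gap: 29.8
X 591.9 (grasp ahead of face 73.7) S -197.8 Z 173.1
t 23.25 pos [617.  -93.6 173.1] yaw -170.4 top lean radial -4.42 tang 2.80 | binrear -3.33 binleft 4.04 q [ -11.8    8.8   90.1   -2.6   76.5 -110.8] qsum 175.43 F [ 0.1  0.4 -1. ] [ 0.09 -0.03 -0.04]
1318 [ 616.4 -126.2  119. ] rear tilt 2.6 roll 2.1 0.56
1318 [605.8 -66.9 116.9] rear tilt 3.0 roll 2.0 0.54
```

View pics/w12.png

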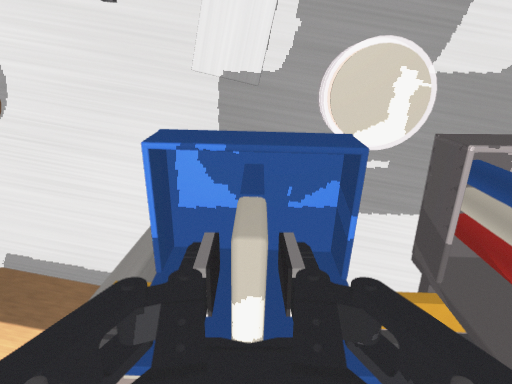

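```bash

python3 -m pendant '[0,0,6,0,40,0,0,12,0,40,0,0,14,0,40,0,0,12,0,40,-3,0,6,0,0,-6,-1,0,0,0,-4,-1,0,0,0,0,0,0,0,0,0,0,0,0,0,0,0,0,0,0]'; python3 rk.py; python3 lean.py; python3 - <<'E'
from h import *
snap('wrist','w13'); s=snap('scene','scene13'); cv2.imwrite('pics/scene13z.png',cv2.resize(s['frame'][110:260,210:370],None,fx=4.5,fy=4,interpolation=cv2.INTER_CUBIC))
E
```

```text
time: 24.13
tool_pos: [602.5, -95.4, 228.8]
tcp_rot: [-175.9, 3.4, -170.4]
ft_force: [-0.4, 0.1, -0.7]
finger_gap: 0.2
X 577.3 (grasp ahead of face 88.3) S -197.1 Z 228.8
t 24.13 pos [602.5 -95.4 228.8] yaw -170.4 top lean radial -4.52 tang 2.75 | binrear -3.41 binleft 4.05 q [ -12.3    4.7   88.6   -2.5   82.  -111.6] qsum 175.32 F [-0.4  0.1 -0.7] [0.05 0.04 0.  ]
```

View pics/w13.png

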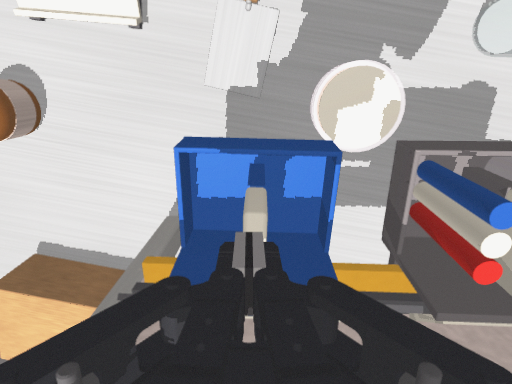

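View pics/scene13z.png

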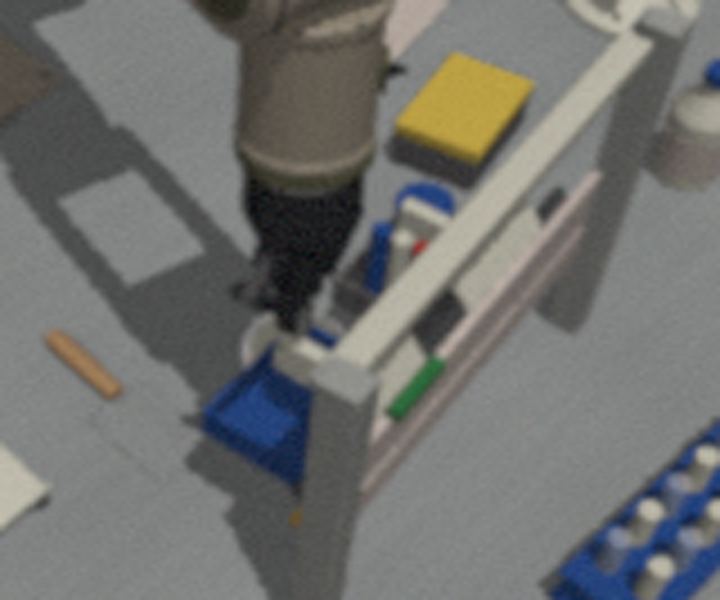

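```bash
cat > rim.py <<'E'
from h import *
import sys
s=load(sys.argv[1]); P=pts(s); h=cv2.cvtColor(s['frame'],cv2.COLOR_BGR2HSV).astype(int)
a=np.radians(9.85); X=P[...,0]*np.cos(a)+P[...,1]*np.sin(a); S=-P[...,0]*np.sin(a)+P[...,1]*np.cos(a); Z=P[...,2]
bl=(h[...,0]>105)&(h[...,0]<125)&(h[...,1]>110)
m=bl&(Z>138)&(Z<156)&(X>520)&(X<570)&(S<-120)
print('rim n',m.sum(),'X',np.percentile(X[m],[2,50,98]).round(1),'S',np.percentile(S[m],[.5,99.5]).round(1),'mid',np.percentile(S[m],[.5,99.5]).mean().round(1))
k=m&(Z>Z[m].mean()-6)
for s0 in range(-255,-135,15):
    q=k&(abs(S-s0)<8)&(X<Z*0+np.percentile(X[m],30)+6)
    if q.sum()>3: print(s0,q.sum(),'Ztop %.1f Xfront %.1f'%(np.percentile(Z[q],85),np.percentile(X[q],5)))
g=(h[...,1]<60)&(h[...,2]<140)&(Z>138)&(Z<156)&(X>520)&(X<570)&(S>-90)
print('grey n',g.sum(),'X',np.percentile(X[g],[2,50]).round(1) if g.any() else '', 'S',np.percentile(S[g],[1]) if g.any() else '','Z',np.percentile(Z[g],[50,85,95]) if g.any() else '')
def plane(m):
    q=np.stack([X[m],S[m],Z[m]],1)
    for _ in range(15):
        c=np.median(q,0); w=np.linalg.svd(q-c,full_matrices=False)[2][2]; d=(q-c)@w; q=q[abs(d)<2*d.std()+.3]
    w*=np.sign(w[2]); print('floor',len(q),q.mean(0).round(1),'tilt %.2f roll %.2f'%tuple(np.degrees(w[:2])),d.std().round(2))
plane(bl&(X>545)&(X<600)&(abs(S+197)<50)&(Z>105)&(Z<128))
plane(~bl&(X>545)&(X<620)&(abs(S+27)<56)&(Z>105)&(Z<122))
E
python3 rim.py w13; python3 rim.py w12
```

```text
rim n 2268 X [540.  543.7 567.9] S [-256.3 -137.4] mid -196.9
-255 156 Ztop 153.1 Xfront 539.9
-240 195 Ztop 152.7 Xfront 540.0
-225 197 Ztop 152.1 Xfront 540.6
-210 184 Ztop 151.7 Xfront 541.0
-195 193 Ztop 151.1 Xfront 541.3
-180 178 Ztop 150.5 Xfront 541.9
-165 179 Ztop 149.9 Xfront 542.3
-150 178 Ztop 149.5 Xfront 542.9
grey n 1005 X [541.8 554.3] S [-87.0312449] Z [144.10150434 147.8046875  152.84048468]
floor 5230 [ 574.8 -197.3  118.4] tilt 2.55 roll 1.93 0.59
floor 1118 [569.5 -44.8 116.3] tilt 0.01 roll 0.15 0.7
rim n 4144 X [539.9 543.8 568.1] S [-256.1 -137.7] mid -196.9
-255 285 Ztop 152.9 Xfront 539.7
-240 346 Ztop 152.6 Xfront 540.0
-225 347 Ztop 152.1 Xfront 540.5
-210 342 Ztop 151.6 Xfront 540.9
-195 322 Ztop 151.1 Xfront 541.4
-180 329 Ztop 150.5 Xfront 541.9
-165 319 Ztop 150.0 Xfront 542.4
-150 321 Ztop 149.3 Xfront 542.7
grey n 787 X [541.7 549.6] S [-87.77255075] Z [143.33972906 146.50370385 147.14979294]
floor 8581 [ 574.3 -196.9  118.4] tilt 2.57 roll 1.91 0.56
floor 660 [572.8 -52.4 116.1] tilt 0.06 roll 0.18 0.64
```

```bash

python3 -m pendant '[-2,0,-6,0,0,-2,0,-8,0,0,0,0,-5,0,0,0,0,-3,0,0,0,0,-3,0,0]'; python3 rk.py; python3 -m pendant '[0,0,-4,0,0,0,0,-4,0,0]'; python3 rk.py
```

```text
time: 24.65
tool_pos: [600.2, -99.2, 210.7]
tcp_rot: [-175.4, 3.8, -170.4]
ft_force: [-8.6, -2.2, 17.1]
finger_gap: -0.1
X 574.4 (grasp ahead of face 91.2) S -200.4 Z 210.7
time: 24.82
tool_pos: [600.5, -100.2, 210.2]
tcp_rot: [-175.2, 4.0, -170.4]
ft_force: [-20.0, 7.8, 32.7]
finger_gap: 0.7
X 574.5 (grasp ahead of face 91.1) S -201.4 Z 210.2
```

```bash
python3 - <<'E'
from h import *
snap('wrist','w14')
E
python3 rim.py w14; python3 rk.py
```

```text
rim n 2506 X [542.2 544.6 567.8] S [-259.3 -140.5] mid -199.9
-255 182 Ztop 149.3 Xfront 542.2
-240 204 Ztop 149.2 Xfront 542.2
-225 213 Ztop 149.2 Xfront 542.3
-210 213 Ztop 149.1 Xfront 542.4
-195 210 Ztop 149.0 Xfront 542.5
-180 228 Ztop 149.0 Xfront 542.4
-165 224 Ztop 149.0 Xfront 542.6
-150 239 Ztop 148.8 Xfront 542.6
grey n 782 X [541.8 544.9] S [-87.75611891] Z [143.49369666 146.70988605 147.43123854]
floor 5577 [ 576.1 -195.5  116.6] tilt 2.04 roll 0.22 0.57
floor 989 [569.1 -43.5 116.2] tilt -0.06 roll 0.06 0.64
X 574.5 (grasp ahead of face 91.1) S -201.3 Z 210.3
```

```bash

python3 -m pendant '[0,3,-2,0,0,0,3,-2,0,0,0,2,-2,0,0]'; python3 rk.py;  python3 - <<'E'
from h import *
snap('wrist','w15')
E
python3 rim.py w15; python3 rk.py
```

```text
time: 25.12
tool_pos: [602.0, -95.7, 210.5]
tcp_rot: [-174.7, 4.4, -170.5]
ft_force: [-7.1, -6.2, 13.9]
finger_gap: 0.1
X 576.8 (grasp ahead of face 88.8) S -197.3 Z 210.5
rim n 2546 X [542.  544.5 568.1] S [-258.8 -140.1] mid -199.5
-255 180 Ztop 149.4 Xfront 542.0
-240 201 Ztop 149.5 Xfront 542.1
-225 214 Ztop 149.5 Xfront 542.2
-210 216 Ztop 149.4 Xfront 542.3
-195 210 Ztop 149.3 Xfront 542.4
-180 228 Ztop 149.1 Xfront 542.5
-165 224 Ztop 148.9 Xfront 542.5
-150 236 Ztop 149.0 Xfront 542.6
grey n 830 X [541.7 545.2] S [-87.5746512] Z [143.54332907 146.69044724 147.47337642]
floor 5573 [ 575.8 -195.2  116.7] tilt 2.03 roll 0.29 0.59
floor 1112 [569.2 -44.1 116.2] tilt -0.11 roll 0.00 0.66
X 576.7 (grasp ahead of face 88.9) S -197.3 Z 210.6
```

```bash

python3 -m pendant '[-3,1,-3,0,0,-4,1,-3,0,0,-4,1,-3,0,0]'; python3 rk.py;  python3 - <<'E'
from h import *
snap('wrist','w16')
E
python3 rim.py w16; python3 lean.py
```

```text
time: 25.42
tool_pos: [599.7, -95.5, 210.7]
tcp_rot: [-174.1, 5.8, -170.5]
ft_force: [7.5, -0.5, 10.2]
finger_gap: 0.1
X 574.5 (grasp ahead of face 91.1) S -196.7 Z 210.7
rim n 2598 X [542.  544.4 567.9] S [-258.9 -140.2] mid -199.5
-255 175 Ztop 149.4 Xfront 542.0
-240 208 Ztop 149.4 Xfront 542.1
-225 215 Ztop 149.2 Xfront 542.2
-210 214 Ztop 149.2 Xfront 542.2
-195 226 Ztop 149.0 Xfront 542.3
-180 220 Ztop 149.1 Xfront 542.4
-165 234 Ztop 149.0 Xfront 542.5
-150 244 Ztop 148.9 Xfront 542.6
grey n 811 X [541.7 544.4] S [-87.56606697] Z [143.27385842 146.61068975 147.35231182]
floor 5354 [ 576.3 -195.   116.7] tilt 2.03 roll 0.29 0.59
floor 1058 [570.6 -45.2 116.3] tilt 0.03 roll 0.44 0.68
t 25.47 pos [599.4 -95.5 210.7] yaw -170.5 top lean radial -7.32 tang 3.81 | binrear -5.73 binleft 5.94 q [ -11.8    2.1   93.5   -3.5   76.9 -110.5] qsum 172.49 F [ 7.2 -1.3 11.1] [-0.34 -1.31  0.09]
```

```bash

python3 -m pendant '[0,0,10,0,0,0,0,20,0,0,-10,1,25,0.04,0,-25,4,25,0.05,0,-32,5,20,0.05,0,-32,5,15,0.05,0,-32,5,10,0.05,0,-32,5,5,0.05,0,-32,5,0,0.05,0,-32,5,0,0.05,0,-32,5,0,0.05,0,-25,4,0,0.03,0]'; python3 lean.py; python3 - <<'E'
from h import *
snap('wrist','w17'); print(sensors.sense()['joint_pos'])
E
```

```text
time: 26.47
tool_pos: [302.3, -47.9, 337.6]
tcp_rot: [-174.3, 5.1, -142.1]
ft_force: [-0.4, -0.7, 0.1]
finger_gap: -0.0
t 26.47 pos [302.3 -47.9 337.6] yaw -142.1 top lean radial -7.62 tang 0.18 | binrear -5.08 binleft 5.68 q [ -20.2  -50.5  118.9    1.3  104.  -147.4] qsum 172.47 F [-0.4 -0.7  0.1] [-0.03  0.04 -0.  ]
[ -20.27933305  -50.99806643  119.02342041    1.34288809  104.36408206
 -147.57787142]
```

```bash
python3 rim.py w17
```

```text
rim n 794 X [540.4 542.4 565.8] S [-258.8 -157.4] mid -208.1
-255 71 Ztop 149.0 Xfront 540.6
-240 96 Ztop 149.1 Xfront 540.4
-225 95 Ztop 149.1 Xfront 540.4
-210 89 Ztop 148.9 Xfront 540.8
-195 89 Ztop 149.1 Xfront 541.3
-180 91 Ztop 148.9 Xfront 541.2
-165 79 Ztop 148.4 Xfront 541.3
-150 4 Ztop 142.0 Xfront 541.4
grey n 63 X [540.7 541.7] S [1.3884404] Z [142.34123941 146.52584983 147.61387083]
floor 398 [ 589.3 -211.1  116.2] tilt 2.21 roll 0.12 0.62
  return _methods._mean(a, axis=axis, dtype=dtype,
  ret = um.true_divide(
Traceback (most recent call last):
  File "rim.py", line 20, in <module>
    plane(~bl&(X>545)&(X<620)&(abs(S+27)<56)&(Z>105)&(Z<122))
    ~~~~~^^^^^^^^^^^^^^^^^^^^^^^^^^^^^^^^^^^^^^^^^^^^^^^^^^^^
  File "rim.py", line 17, in plane
    c=np.median(q,0); w=np.linalg.svd(q-c,full_matrices=False)[2][2]; d=(q-c)@w; q=q[abs(d)<2*d.std()+.3]
                        ~~~~~~~~~~~~~~~~~~~~~~~~~~~~~~~~~~~~~~~~~^^^
IndexError: index 2 is out of bounds for axis 0 with size 0
```

```bash

python3 -m pendant '[-12,1,-3,0,0,-12,1,-3,0,0,-12,1,-3,0,0,-12,1,-3,0,0]'>/dev/null; python3 lean.py
python3 -m pendant '[-12,1,-3,-0.02,0,-12,1,-3,-0.02,0,-12,1,-3,-0.02,0,-12,1,-3,-0.02,0]'>/dev/null; python3 lean.py
```

```text
t 26.85 pos [284.7 -49.1 334.2] yaw -142.2 top lean radial -5.27 tang 0.07 | binrear -3.51 binleft 3.94 q [ -21.2  -51.   119.3    1.   106.5 -148.6] qsum 174.81 F [ 0.3 -0.5  0.6] [-0.09  0.03  0.06]
t 27.18 pos [269.8 -51.3 331.1] yaw -147.3 top lean radial -3.02 tang 0.38 | binrear -1.93 binleft 2.35 q [ -21.8  -51.1  119.6    0.2  108.5 -144.4] qsum 176.96 F [1.6 0.3 0.7] [ 0.   -0.05  0.04]
```

Keep going; aim for about zero lateral lean.

```bash

python3 -m pendant '[-12,1,-3,0,0,-12,1,-3,0,0,-12,1,-3,0,0,-12,1,-3,0,0,-12,1,-3,0,0]'>/dev/null; python3 lean.py
```

```text
t 27.6 pos [251.8 -55.2 327.9] yaw -147.5 top lean radial -0.28 tang 0.37 | binrear 0.06 binleft 0.46 q [ -23.4  -51.1  119.9   -0.3  110.9 -146. ] qsum 179.66 F [-0.1 -0.2 -0.1] [ 0.04  0.01 -0.01]
```

```bash

python3 -m pendant '[12,-2,0,-0.02,42,25,-3,0,-0.04,42,30,-3,0,-0.04,42,30,-3,0,-0.04,42,30,-3,0,-0.04,42,30,-3,-5,-0.04,42,30,-3,-8,-0.04,42,30,-4,-10,-0.04,42,30,-4,-10,-0.04,42,30,-4,-10,-0.03,42,25,-4,-8,-0.02,42,15,-2,-5,0,42]'; python3 -m pendant '[6,0,0,0,42,0,0,0,0,42]'>/dev/null; python3 lean.py; python3 rk.py; python3 -c "
from h import *
snap('wrist','w18')"; python3 rim.py w18
```

```text
time: 28.6
tool_pos: [581.4, -96.7, 269.2]
tcp_rot: [-179.3, -0.1, -171.0]
ft_force: [0.8, -1.4, 1.0]
finger_gap: 42.1
t 28.77 pos [588.4 -97.2 265.2] yaw -171.0 top lean radial 0.20 tang 0.68 | binrear 0.40 binleft 0.58 q [ -13.9    6.4   82.9   -0.7   90.8 -112.9] qsum 180.15 F [0.3 0.1 0.5] [-0.01 -0.   -0.03]
X 563.1 (grasp ahead of face 102.5) S -196.4 Z 265.2
rim n 1440 X [542.1 544.7 568.1] S [-259.  -140.2] mid -199.6
-255 109 Ztop 149.9 Xfront 542.0
-240 131 Ztop 150.0 Xfront 542.1
-225 128 Ztop 149.9 Xfront 542.3
-210 132 Ztop 149.8 Xfront 542.4
-195 120 Ztop 149.6 Xfront 542.5
-180 113 Ztop 149.6 Xfront 542.5
-165 111 Ztop 149.6 Xfront 542.7
-150 126 Ztop 149.3 Xfront 542.7
grey n 1660 X [542.  545.6] S [-86.92451782] Z [146.74468352 149.72413572 153.88394988]
floor 3895 [ 575.2 -196.4  117.1] tilt 2.33 roll 0.24 0.63
floor 876 [571.  -47.8 116.3] tilt -0.11 roll 0.06 0.67
```

```bash

python3 -m pendant '[8,0,-8,0.006,42,9,0,-14,0.006,42,6,0,-16,0,42,3,0,-16,0,42,0,0,-14,0,42,0,0,-10,0,42,0,0,-5,0,42,0,0,0,0,42]'; python3 lean.py; python3 rk.py
```

```text
time: 29.48
tool_pos: [611.8, -97.2, 183.0]
tcp_rot: [-179.3, -0.1, -170.2]
ft_force: [0.2, 0.2, -0.9]
finger_gap: 41.8
t 29.48 pos [611.8 -97.2 183. ] yaw -170.2 top lean radial -0.13 tang 0.73 | binrear 0.11 binleft 0.74 q [ -13.3   11.8   85.5   -0.7   82.5 -113.1] qsum 179.82 F [ 0.2  0.2 -0.9] [-0.03  0.02  0.05]
X 586.2 (grasp ahead of face 79.4) S -200.4 Z 183.0
```

```bash

python3 -m pendant '[0,1,-6,0,42,0,0,-4,0,42,0,0,0,0,0,0,0,0,0,0,0,0,0,0,0,0,0,0,0,0,0,0,0,0,0]' 30; python3 lean.py; python3 rk.py
```

```text
time: 30.07
tool_pos: [612.4, -96.4, 175.0]
tcp_rot: [-179.2, 0.1, -170.2]
ft_force: [0.6, 0.0, -1.7]
finger_gap: 14.2
t 30.07 pos [612.4 -96.4 175. ] yaw -170.2 top lean radial -0.33 tang 0.75 | binrear -0.07 binleft 0.82 q [ -13.3   12.    86.2   -0.7   81.5 -113. ] qsum 179.62 F [ 0.6  0.  -1.7] [ 0.02  0.03 -0.06]
X 586.9 (grasp ahead of face 78.7) S -199.7 Z 175.0
```

```bash

python3 -m pendant '[-2,2,0,0,0,-2,2,0,0,0,0,0,0,0,0]' 30; python3 lean.py; python3 rk.py; python3 -c "
from h import *
snap('wrist','w19')"; python3 rim.py w19
```

```text
time: 30.32
tool_pos: [610.5, -93.1, 176.5]
tcp_rot: [-179.0, 0.4, -170.3]
ft_force: [-0.5, -0.4, -3.5]
finger_gap: 13.7
t 30.32 pos [610.5 -93.1 176.5] yaw -170.3 top lean radial -0.67 tang 0.79 | binrear -0.39 binleft 0.96 q [ -13.    11.2   86.8   -0.7   81.2 -112.6] qsum 179.28 F [-0.5 -0.4 -3.5] [-0.02  0.06  0.05]
X 585.6 (grasp ahead of face 80.0) S -196.1 Z 176.5
rim n 3665 X [541.  543.7 568.2] S [-255.7 -137.1] mid -196.4
-255 206 Ztop 151.9 Xfront 541.0
-240 297 Ztop 151.8 Xfront 541.0
-225 290 Ztop 151.6 Xfront 541.1
-210 289 Ztop 151.4 Xfront 541.2
-195 286 Ztop 151.1 Xfront 541.3
-180 284 Ztop 151.0 Xfront 541.3
-165 281 Ztop 150.8 Xfront 541.4
-150 281 Ztop 150.6 Xfront 541.4
grey n 824 X [541.8 546.2] S [-87.83868518] Z [144.02797437 146.78360374 147.43084477]
floor 8407 [ 573.8 -197.   118.8] tilt 1.98 roll 0.73 0.57
floor 1042 [567.  -43.7 116.2] tilt 0.04 roll 0.19 0.62
```

```bash

python3 -m pendant '[-1,0,-3,0,0,-1,0,-3,0,0]' 20; python3 lean.py; python3 rk.py; python3 -c "
from h import *
snap('wrist','w20')"; python3 rim.py w20
```

```text
time: 30.53
tool_pos: [610.1, -93.2, 174.2]
tcp_rot: [-179.0, 0.7, -170.2]
ft_force: [-7.2, 1.3, 23.8]
finger_gap: 13.8
t 30.53 pos [610.1 -93.2 174.2] yaw -170.2 top lean radial -0.95 tang 0.78 | binrear -0.65 binleft 1.04 q [ -13.    11.    87.4   -0.7   80.6 -112.7] qsum 179.0 F [-7.2  1.3 23.8] [ 0.78  1.29 -0.07]
X 585.2 (grasp ahead of face 80.4) S -196.2 Z 174.2
rim n 3283 X [541.7 544.5 568.2] S [-255.7 -137.1] mid -196.4
-255 206 Ztop 148.8 Xfront 541.7
-240 274 Ztop 148.7 Xfront 541.7
-225 262 Ztop 148.7 Xfront 541.8
-210 260 Ztop 148.3 Xfront 541.9
-195 275 Ztop 148.2 Xfront 542.0
-180 289 Ztop 147.9 Xfront 542.0
-165 284 Ztop 147.9 Xfront 542.1
-150 278 Ztop 147.9 Xfront 542.2
grey n 823 X [541.8 546.9] S [-87.92632856] Z [143.77088634 146.67576899 147.38554903]
floor 8244 [ 574.5 -197.1  116.5] tilt 0.78 roll 0.59 0.58
floor 935 [567.3 -44.3 116.2] tilt 0.10 roll -0.12 0.61
```

```bash

python3 -m pendant '[-1,0,-3,0,0,-1,0,-3,0,0]' 20; python3 lean.py; python3 rk.py; python3 -c "
from h import *
snap('wrist','w21')"; python3 rim.py w21; python3 -m pendant '[0,0,0,0,20,0,0,0,0,30,0,0,0,0,40]';python3 -c "
from h import *
snap('wrist','w22')"; python3 rim.py w22
```

```text
time: 30.75
tool_pos: [610.2, -93.1, 174.2]
tcp_rot: [-178.9, 1.1, -170.2]
ft_force: [-2.0, 0.8, 14.3]
finger_gap: 13.7
t 30.75 pos [610.2 -93.1 174.2] yaw -170.2 top lean radial -1.36 tang 0.75 | binrear -1.05 binleft 1.14 q [ -13.1   10.6   87.8   -0.6   80.2 -112.7] qsum 178.59 F [-2.   0.8 14.3] [ 0.61  0.53 -0.17]
X 585.3 (grasp ahead of face 80.3) S -196.1 Z 174.2
rim n 3311 X [541.6 544.4 568. ] S [-255.6 -137.1] mid -196.3
-255 200 Ztop 148.7 Xfront 541.5
-240 287 Ztop 148.6 Xfront 541.6
-225 289 Ztop 148.5 Xfront 541.7
-210 286 Ztop 148.4 Xfront 541.8
-195 282 Ztop 148.2 Xfront 541.8
-180 269 Ztop 148.1 Xfront 542.0
-165 261 Ztop 147.9 Xfront 542.0
-150 259 Ztop 147.9 Xfront 542.1
grey n 807 X [541.8 547.8] S [-87.82648476] Z [143.36952049 146.50800988 147.25275322]
floor 8234 [ 574.5 -196.9  116.5] tilt 0.72 roll 0.63 0.57
floor 947 [566.8 -44.5 116.2] tilt 0.11 roll 0.06 0.62
time: 31.05
tool_pos: [610.5, -93.1, 175.8]
tcp_rot: [-178.8, 1.2, -170.2]
ft_force: [-0.2, -0.3, 0.5]
finger_gap: 39.3
rim n 3276 X [541.7 544.4 568. ] S [-255.6 -136.9] mid -196.2
-255 193 Ztop 148.5 Xfront 541.6
-240 263 Ztop 148.4 Xfront 541.7
-225 284 Ztop 148.3 Xfront 541.8
-210 281 Ztop 148.3 Xfront 541.8
-195 272 Ztop 148.3 Xfront 541.9
-180 268 Ztop 148.2 Xfront 542.0
-165 264 Ztop 148.2 Xfront 542.1
-150 282 Ztop 148.2 Xfront 542.1
grey n 795 X [541.8 547.3] S [-87.8529878] Z [143.52471705 146.59769831 147.39282739]
floor 8122 [ 574.4 -196.7  116.4] tilt 0.97 roll 0.13 0.59
floor 966 [567.1 -44.4 116.2] tilt 0.02 roll -0.06 0.59
```

```bash

python3 -m pendant '[0,0,5,0,42,0,0,10,0,42,0,0,15,0,42,0,0,15,0,42,0,0,10,0,42,-5,-1,8,0,42,-15,-2,8,0,42,-20,-3,5,0,42,-20,-3,3,0,42,-15,-2,0,0,42,-5,0,0,0,42,0,0,0,0,42]'; python3 lean.py; python3 -c "
from h import *
snap('wrist','w23');s=snap('scene','scene23');snap('top','top23')
cv2.imwrite('pics/scene23z.png',cv2.resize(s['frame'][100:280,150:370],None,fx=3.5,fy=3.3))"; python3 rim.py w23
```

```text
time: 32.1
tool_pos: [524.9, -104.4, 261.2]
tcp_rot: [-178.8, 1.0, -170.2]
ft_force: [0.4, -0.4, -0.5]
finger_gap: 41.9
t 32.1 pos [ 524.9 -104.4  261.2] yaw -170.2 top lean radial -1.36 tang 0.73 | binrear -1.01 binleft 1.17 q [ -16.3   -4.6   94.4   -0.6   88.7 -116.1] qsum 178.58 F [ 0.4 -0.4 -0.5] [0.05 0.03 0.  ]
rim n 1209 X [541.5 542.6 562.5] S [-255.6 -137. ] mid -196.3
-255 87 Ztop 148.2 Xfront 541.6
-240 108 Ztop 148.2 Xfront 541.5
-225 138 Ztop 148.3 Xfront 541.6
-210 134 Ztop 148.0 Xfront 541.6
-195 129 Ztop 148.1 Xfront 541.9
-180 136 Ztop 148.0 Xfront 541.7
-165 142 Ztop 148.1 Xfront 541.8
-150 88 Ztop 147.4 Xfront 541.9
grey n 1995 X [541.5 545. ] S [-86.86858489] Z [146.40852342 149.62832962 154.0558521 ]
floor 2295 [ 579.7 -195.7  116.4] tilt 1.12 roll 0.09 0.61
floor 444 [576.6 -49.1 116.4] tilt 0.18 roll -0.05 0.65
```

View pics/w23.png

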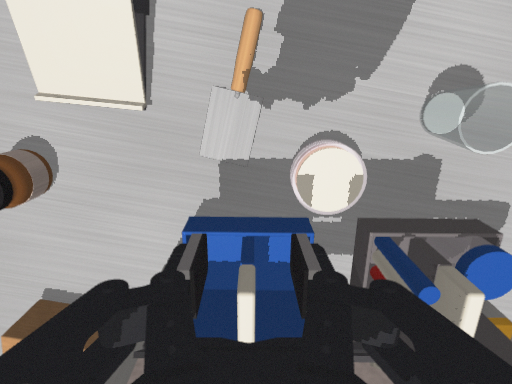

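View pics/scene23z.png

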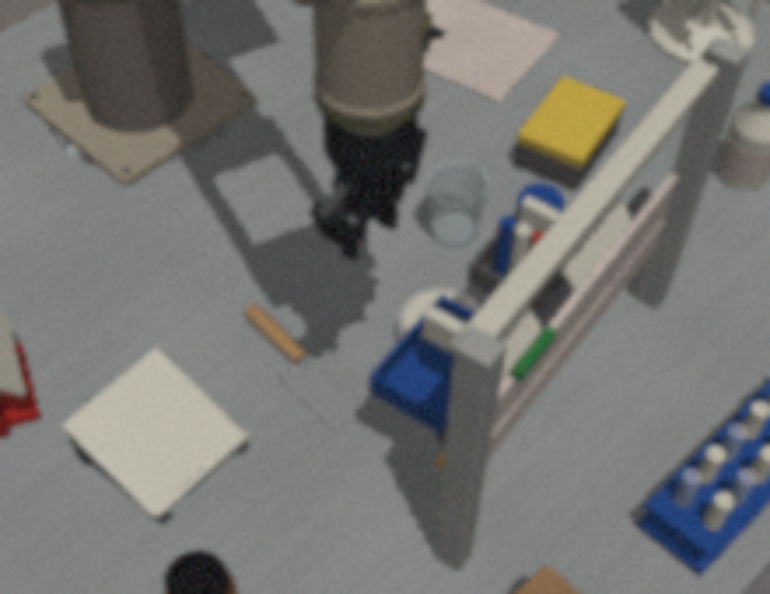

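```bash
python3 -c "
from bench import job
print(job.hand_in())"
```

```text
the job is handed in; nothing more can be done
None
```

The blue bin hangs in the free bay, released, with the arm backed away, and the job was handed in at about 32 s of the 48 s allowed. It reported no verdict.

**What I did:**
- I gripped the fin with the bin at its 22° lean, dropped the strip behind the cleat and swung the bottom in.
- The first release left the bin about 2.6° off level, rolled 2° and slightly skewed.
- Pressing on the fin with closed fingers took out the roll and skew, but moved the bin about 3 mm sideways and left 2° of tilt.
- I then re-gripped the fin, pulled the bin forward and sideways to centre, pressed it down and let go.

**Last checks, with the robot clear:**

| Check | Bin | Reference |
|---|---|---|
| Centre line along the rack | -196.3 mm | green marker about -197 mm |
| Front wall | 541.7 mm | grey neighbour 541.5 mm |
| Front rim height | 148 mm | about 147 mm expected when home |
| Tilt | about 1.1° | grey neighbour 0.2° |
| Roll | 0.1° | grey neighbour -0.05° |

- **Seating:** the tilt puts the strip edge about 1 mm below its ideal seat. I judged that as home and did not press further. The strip, foot and ledge were not visible directly, so this comes from the bin's floor and rim.
- **Surroundings:** the bystanders look untouched in the last pictures. Contact with the light bar was not checked directly, though the planned clearances were over 10 mm.
- **Forces and joints:** the highest wrist force I read was about 39 N, while pressing on the fin. While I was correcting an unwanted gripper lean at the inner reach limit, joint 2 was read at -51.2° (rounded; limit -51.17°). The exact readings taken right after were -51.13° and -51.14°.
- **Camera disagreement:** the scene camera differed from the top and wrist cameras by about 5–8 mm, so I relied on the latter two.

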